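# Check the hinged tins and set aside the stiff one

## Task

Check the lids of the two small blue hinged tins by raising each by its pull about a quarter of the way. If a lid swings freely, leave that tin standing where it is, its lid wide open, ready to be filled. If a lid is stiff (it drags, and stays put when let go instead of dropping), do not force it beyond half open: shut it again and set that tin, upright and shut, lengthwise in the middle of the black tray, flat on its floor.

Things in the scene. Friction and masses are not known exactly. Their poses are not given: they have to be found in the camera images.
- tin_a: blue steel tin with hinged lid, white card on its front, 110 (x) x 62 (y) x 73 mm high, 0.65 kg, loose; origin: centre of its underside, z up, +x from front to hinge. Lid 110 x 58 mm, from z 60 mm up; hinge axis along y at (55, 0, 58) mm. Carry it by its 62 mm width at the middle. The two tins look alike; which is stiff can only be felt or tried
- tin_a_pull (a point): centre of the barrel pull on the lid's front: 30 mm long along y, 14 mm thick, domed ends, 20 mm clear of the lid; shut, at (-77, 0, 64) mm from the tin's origin, 132 mm from the hinge. Pinched at its ends it pivots between the fingers, so the tool can point down all the way; use about 12 N and at most 0.15 m/s or it creeps out; fingertips up to 14 mm past its centre clear the lid
- tin_a_lid (a joint): lid angle, rad: 0 shut, pi/2 upright, stop at 1.9 leaning back. A free lid needs under 0.6 N at the pull, drops shut when let go below 1.25, falls open to the stop beyond 1.55. A stiff one needs about 2 N at the pull (0.22 N m at the hinge) and stays wherever it is let go; the tin stays down when its lid is lifted by the pull
- tin_b: blue steel tin with hinged lid, white card on its front, 110 (x) x 62 (y) x 73 mm high, 0.65 kg, loose; origin: centre of its underside, z up, +x from front to hinge. Lid 110 x 58 mm, from z 60 mm up; hinge axis along y at (55, 0, 58) mm. Carry it by its 62 mm width at the middle. The two tins look alike; which is stiff can only be felt or tried
- tin_b_pull (a point): centre of the barrel pull on the lid's front: 30 mm long along y, 14 mm thick, domed ends, 20 mm clear of the lid; shut, at (-77, 0, 64) mm from the tin's origin, 132 mm from the hinge. Pinched at its ends it pivots between the fingers, so the tool can point down all the way; use about 12 N and at most 0.15 m/s or it creeps out; fingertips up to 14 mm past its centre clear the lid
- tin_b_lid (a joint): lid angle, rad: 0 shut, pi/2 upright, stop at 1.9 leaning back. A free lid needs under 0.6 N at the pull, drops shut when let go below 1.25, falls open to the stop beyond 1.55. A stiff one needs about 2 N at the pull (0.22 N m at the hinge) and stays wherever it is let go; the tin stays down when its lid is lifted by the pull
- tray: shallow black tray, 211 (its y) x 126 (its x) x 21 mm high, fixed; floor about 165 x 85 mm, 3 to 7 mm above the worktop; origin: centre of its underside. Its long side runs roughly along the world's x, so a tin goes in with the tin's x along the tray's y, either way round

How it is judged (in metres and radians):
On the way, in this order (a step that is already met when the one before it is completed fails the run):
1. the stiff lid has been tried: raised by about a quarter (at least 0.2 rad) with its tin standing on the worktop (value of joint tin_b_lid above 0.2 rad and angle between tin_b's own z axis and vertical below 0.15 rad and height (world z) of tin_b below 0.016 m), for 0.1 s.
2. the stiff tin is in the tray, upright and shut (x of tin_b in the frame of tray between -0.035 and 0.035 m and y of tin_b in the frame of tray between -0.055 and 0.055 m and height (world z) of tin_b below 0.016 m and angle between tin_b's own z axis and vertical below 0.15 rad and value of joint tin_b_lid below 0.1 rad), for 0.2 s.
At the end, for the whole second after the job is handed in: The stiff tin stands upright (within 0.15 rad) and shut (lid below 0.1 rad) on the tray's floor, lengthwise, its centre within 35 mm across and 55 mm along of the tray's centre; the free tin stands upright on the worktop within 80 mm of where it was, its lid open beyond 1.3 rad; both at rest (all of step 2 and value of joint tin_a_lid above 1.3 rad and distance of tin_a from where it was at the start of the episode below 0.08 m and angle between tin_a's own z axis and vertical below 0.1 rad and height (world z) of tin_a below 0.01 m and linear speed of each of tin_a, tin_b below 0.03 m/s); the robot touches nothing.
It fails at once if the stiff lid is forced clearly beyond half open (more than 1.15 rad) (value of joint tin_b_lid above 1.15 rad).
It fails at once if a tin is tipped over (more than 0.6 rad) (angle between any of tin_a, tin_b's own z axis and vertical above 0.6 rad).
It also fails if it takes over 70 s, if anything falls off the work surface, if the arm or the gripper's body presses on something with over 40 N, if the wrist force passes 120 N, or if a joint passes its speed limit or range.

## Robot

A 6-joint arm with a two-finger parallel gripper is mounted at the origin on a cart in front of the work surface, level with it; the furniture and walls round the work are solid. World frame = base frame: x ahead of the robot, y to its left, z up, the work surface at z = 0. Lengths are in m, angles in degrees, forces in N, time in s.
With the tool pointing down it reaches from about 0.35 to 0.925 m from the base axis. Payload 6.4 kg.
Tool frame: the origin (TCP) lies midway between the tips of the shut fingers; the grasp point (between the pads) lies 19 mm behind it; z points along the fingers, y is the direction in which the jaws open and shut (so a half turn about z gives the same grasp; the last joint's range is limited). The gripper opens to 94 mm and grips with 3 to 60 N. Pads are 16 mm wide; open, the fingers measure 119 mm over their backs; the gripper's body (75 mm by 177 mm) begins 78 mm behind the grasp point.
Start: joints at [66.801, 14.043, 89.255, -0, 76.702, -9.975], TCP at [0.149, 0.633, 0.205] pointing down, gripper open.
Joint ranges: [-179.41, 179.41], [-58.25, 129.5], [7.25, 145.43], [-54.29, 234.29], [11.92, 165.04], [-157.13, 157.13]. Speed limits (degrees/s): [147.25, 147.25, 180, 180, 180, 180].

## Interface

Orientations are given as a 3x3 rotation matrix whose columns are the frame's x, y, z axes.
In Python, from bench import telemetry, optics, ticket gives the robot as it stands.
- The arm moves only by the tool jog_arm, never from a script. Its argument "commands" is a list of rows, each a list of 7 numbers: the shift along the tool's x, y, z in mm, then the turn, a rotation vector about the tool's x, y, z in degrees, then the opening in per cent of the stroke, from 0 (shut) to 100 (fully open). A call has 1 to 8 rows; each row is the pose to reach, as a shift and turn from the pose commanded when the call began, along the tool's axes at that moment; what a row does not reach only later rows make up. A row lasts 1/12 s, in which the tool goes at most 41.7 mm and 7.16 degrees, less where a joint would pass 70% of its speed; a pose out of reach is approached as far as the arm can. A call with a gripper value outside its range is refused whole. The fingers move at their own pace and stop on an object; "newtons" is the grip in N (left out, the last holds). Time passes only in rows, so rows that repeat a pose let the fingers close. It gives the time, the measured TCP pose, the force and the opening at its end, in the units of the state.
- telemetry.get_state(): the state, without advancing time (a new reading comes with each control period).
- optics.get_image(name): name is "scene" or "side" or "wrist"; returns the picture (420x560x3 uint8, red, green, blue); there is no depth.
- optics.camera_params(name): a dict with "camera_matrix" (3x3 intrinsics, pixels), "R" (3x3) and "t" (3): a world point X has camera coordinates R X + t. Camera axes: x right, y down, z forward; pixel columns grow to the right and rows downward; lengths in m; the calibration is good to about 2 mm. A picture is of the moment at which its call begins: read the wrist's pose just before it. camera_params takes no time and is no camera call; for the wrist camera it gives the pose at the moment of the call.
- ticket.hand_in(): hands the job in, once; it reports no verdict.
The state is a dict: "time": time; "joints": joint angles; "qvel": joint speeds; "tau": joint torques, N m; "eef_pos": TCP position; "tcp_rot": TCP orientation; "force": force on the tool from outside, world axes, zero at the start; "wrist_torque": the same for the moment, N m; "gripper_width": finger opening in m.
Only numpy, scipy, OpenCV 4.12 (cv2) and the standard library are available. Lean on these libraries where they do the work, as an engineer would, in place of code of your own. Each camera call takes 0.05 s, during which the arm holds its last target.

## Working session

There is one attempt and no reset: what is moved stays moved. The work goes in short steps, Python scripts to look and compute and a tool call to move; the robot and the scene stay as the last step left them, time stands still between calls to the robot, and variables do not carry over. Pictures are saved under pics/ and viewed, and the job is handed in when it is done.

Besides the shell and the picture viewer there is one more tool, called in YAML: its name, and indented under it one key for each argument. jog_arm: Moves the arm, as the interface text tells. Its arguments: {"type":"object","properties":{"commands":{"type":"array"},"newtons":{"type":"number"}},"required":["commands"]}

```bash
ls; mkdir -p pics
python3 - <<'E'
from bench import telemetry, optics
import cv2,numpy as np
print(telemetry.get_state())
for n in ["scene","side","wrist"]:
    p=optics.camera_params(n); print(n,{k:np.round(v,4).tolist() for k,v in p.items()})
    cv2.imwrite(f"pics/{n}0.png",optics.get_image(n)[:,:,::-1])
E
```

```text
pics
{'time': 0.0, 'joints': array([ 6.68002601e+01,  1.40835137e+01,  8.93231454e+01,  6.03071069e-04,
        7.67001192e+01, -9.97192991e+00]), 'qvel': array([-0.04202588, -0.04506742, -0.00998697, -0.0128752 , -0.09880677,
       -0.0307671 ]), 'tau': array([-2.37708417e-03, -4.15870178e+01, -3.14581203e+01,  6.82148966e-02,
        3.36141943e-02, -1.53564870e-04]), 'eef_pos': array([0.14845759, 0.63222111, 0.20436867]), 'tcp_rot': array([[-9.73467272e-01,  2.28825079e-01, -7.43569601e-04],
       [ 2.28826045e-01,  9.73465829e-01, -1.70889735e-03],
       [ 3.32801027e-04, -1.83370373e-03, -9.99998263e-01]]), 'force': array([-0.86984369,  0.31884349, -0.22712614]), 'wrist_torque': array([ 0.01328038, -0.0055158 ,  0.0210787 ]), 'gripper_width': 0.094280333108507}
scene {'camera_matrix': [[405.4492, 0.0, 280.4393], [0.0, 405.4492, 208.9666], [0.0, 0.0, 1.0]], 'R': [[0.5203, -0.8537, -0.0215], [-0.3504, -0.1905, -0.917], [0.7788, 0.4846, -0.3983]], 't': [-0.2539, 0.235, 0.7957]}
side {'camera_matrix': [[420.9318, 0.0, 277.2119], [0.0, 420.9318, 202.2053], [0.0, 0.0, 1.0]], 'R': [[-0.9575, -0.2874, 0.0238], [-0.1784, 0.5255, -0.8319], [0.2266, -0.8008, -0.5545]], 't': [0.4828, 0.1611, 1.4024]}
wrist {'camera_matrix': [[294.5125, 0.0, 281.2594], [0.0, 294.5125, 206.4296], [0.0, 0.0, 1.0]], 'R': [[0.2287, 0.9735, -0.0006], [0.9425, -0.2212, 0.2507], [0.2439, -0.0579, -0.9681]], 't': [-0.6492, -0.0255, 0.391]}
```

View pics/scene0.png

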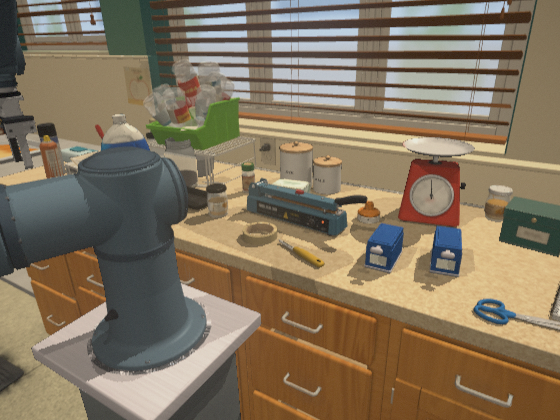

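View pics/side0.png

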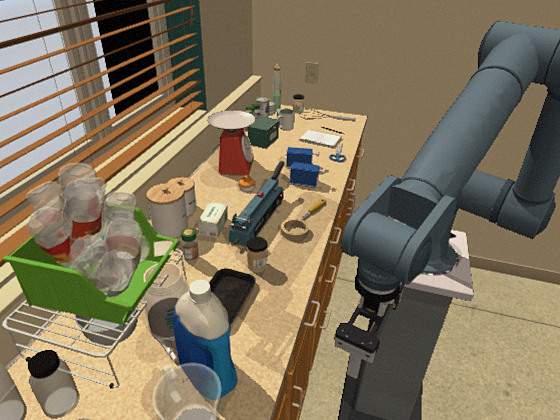

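View pics/wrist0.png

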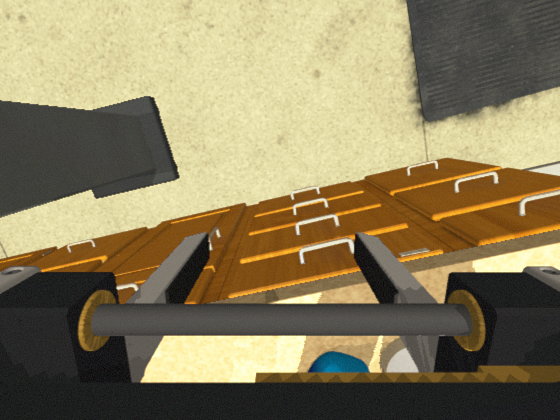

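The scene view shows the two tins at (384,247) and (447,251), cards facing the camera. The side view shows the tins at about (300,157) and (305,175), and the tray at about (230,298). I'll zoom in on these.

```bash
cat > h.py <<'E'
import numpy as np,cv2
from bench import telemetry, optics
def ray(n,uv,P=None):
    p=P or optics.camera_params(n);K,R,t=p["camera_matrix"],p["R"],p["t"]
    d=R.T@np.linalg.inv(K)@np.array([uv[0],uv[1],1.]);return -R.T@t,d
def onz(n,uv,z,P=None):
    c,d=ray(n,uv,P);return c+d*(z-c[2])/d[2]
def proj(n,X,P=None):
    p=P or optics.camera_params(n);q=p["camera_matrix"]@(p["R"]@np.array(X)+p["t"]);return q[:2]/q[2]
def tri(a,ua,b,ub,Pa=None,Pb=None):
    c1,d1=ray(a,ua,Pa);c2,d2=ray(b,ub,Pb);d1=d1/np.linalg.norm(d1);d2=d2/np.linalg.norm(d2)
    s=np.linalg.lstsq(np.c_[d1,-d2],c2-c1,rcond=None)[0];p,q=c1+s[0]*d1,c2+s[1]*d2
    return (p+q)/2,np.linalg.norm(p-q)
E
python3 - <<'E'
import cv2
a=cv2.imread('pics/scene0.png')[210:290,350:480];cv2.imwrite('pics/s0z.png',cv2.resize(a,None,fx=6,fy=6,interpolation=cv2.INTER_CUBIC))
a=cv2.imread('pics/side0.png')[140:200,260:350];cv2.imwrite('pics/d0z.png',cv2.resize(a,None,fx=8,fy=8,interpolation=cv2.INTER_CUBIC))
a=cv2.imread('pics/side0.png')[255:335,190:290];cv2.imwrite('pics/t0z.png',cv2.resize(a,None,fx=7,fy=7,interpolation=cv2.INTER_CUBIC))
E
```

```text
(no output)
```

View pics/s0z.png

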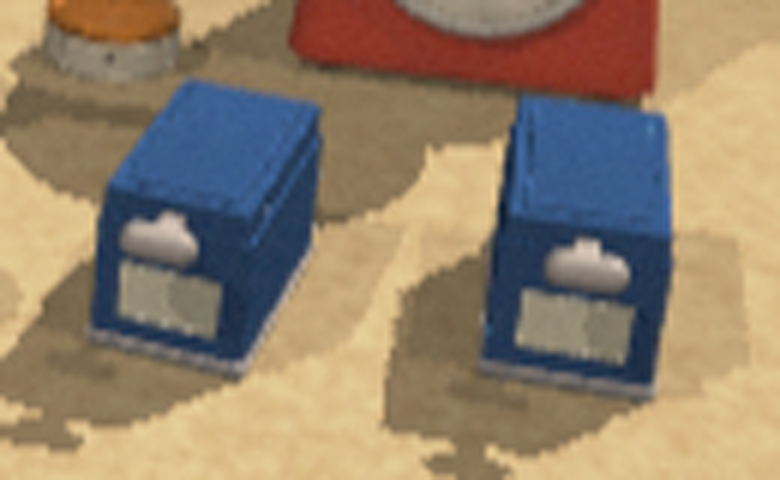

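View pics/d0z.png

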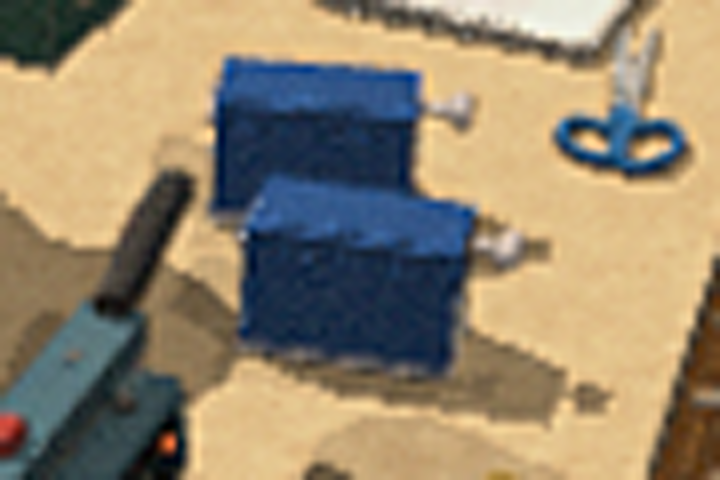

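View pics/t0z.png

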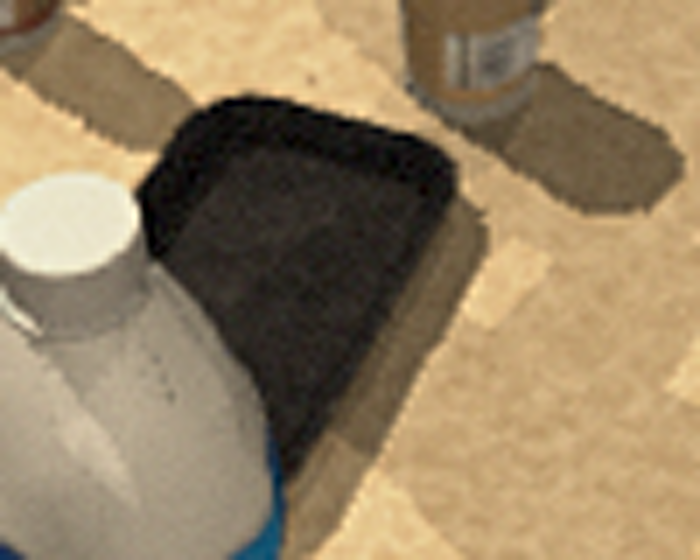

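Run:
```python
from h import *
s=lambda x,y:(350+(x+.5)/6-.5,210+(y+.5)/6-.5)
d=lambda x,y:(260+x/8-.5,140+y/8-.5)
t=lambda x,y:(190+x/7-.5,255+y/7-.5)
for nm,pts in dict(L=dict(fb1=(92,338,0),fb2=(240,372,0),ft1=(107,185,73),ft2=(247,215,73),bt2=(320,105,73),bt1=(188,82,73),pull=(160,240,64)),
  R=dict(fb1=(482,370,0),fb2=(652,395,0),ft1=(495,215,73),ft2=(668,235,73),bt1=(518,98,73),bt2=(665,117,73),pull=(587,267,64))).items():
    for k,(x,y,z) in pts.items(): print(nm,k,onz('scene',s(x,y),z/1000).round(3))
print('pullL',tri('scene',s(160,240),'side',d(505,247)))
print('pullR',tri('scene',s(587,267),'side',d(460,110)))
for x,y,z in [(470,235,73),(270,180,73),(455,370,0),(243,345,0)]: print('L side',onz('side',d(x,y),z/1000).round(3))
for x,y,z in [(418,75,73),(228,62,73)]: print('R side',onz('side',d(x,y),z/1000).round(3))
for k in [(230,97),(458,160),(140,190),(300,470),(440,225),(195,110),(270,145),(400,180),(175,250)]: print('tray',k,onz('side',t(*k),.021).round(3),onz('side',t(*k),.005).round(3))
for n in('scene','side'): 
  p=optics.camera_params(n);print(n,(-p['R'].T@p['t']).round(3))
```

```text
L fb1 [ 0.426 -0.28   0.   ]
L fb2 [ 0.43 -0.34  0.  ]
L ft1 [ 0.421 -0.283  0.073]
L ft2 [ 0.424 -0.338  0.073]
L bt2 [ 0.532 -0.335  0.073]
L bt1 [ 0.527 -0.28   0.073]
L pull [ 0.405 -0.311  0.064]
R fb1 [ 0.478 -0.422  0.   ]
R fb2 [ 0.492 -0.483  0.   ]
R ft1 [ 0.47  -0.42   0.073]
R ft2 [ 0.485 -0.479  0.073]
R bt1 [ 0.578 -0.405  0.073]
R bt2 [ 0.589 -0.461  0.073]
R pull [ 0.462 -0.456  0.064]
pullL (array([ 0.40630566, -0.31107726,  0.0642512 ]), np.float64(0.0018822291154725775))
pullR (array([ 0.46143581, -0.45586406,  0.06399197]), np.float64(0.0008573948414980098))
L side [ 0.424 -0.303  0.073]
L side [ 0.535 -0.327  0.073]
L side [ 0.423 -0.292  0.   ]
L side [ 0.533 -0.28   0.   ]
R side [ 0.489 -0.471  0.073]
R side [ 0.592 -0.452  0.073]
tray (230, 97) [0.586 0.308 0.021] [0.594 0.292 0.005]
tray (458, 160) [0.48  0.314 0.021] [0.485 0.298 0.005]
tray (140, 190) [0.6   0.372 0.021] [0.607 0.357 0.005]
tray (300, 470) [0.481 0.489 0.021] [0.487 0.476 0.005]
tray (440, 225) [0.474 0.352 0.021] [0.48  0.337 0.005]
tray (195, 110) [0.597 0.32  0.021] [0.605 0.304 0.005]
tray (270, 145) [0.558 0.33  0.021] [0.566 0.314 0.005]
tray (400, 180) [0.499 0.332 0.021] [0.505 0.317 0.005]
tray (175, 250) [0.572 0.399 0.021] [0.579 0.384 0.005]
scene [-0.405 -0.558  0.527]
side [0.173 1.177 0.9  ]
```

Run:
```python
from h import *
for uv in [(205,392),(178,370),(235,385),(190,440)]: print('bottle base?',uv,onz('side',uv,0).round(3))
for z in(.2,.25,.3): print('bottle top',z,onz('side',(202,288),z).round(3),proj('scene',onz('side',(202,288),z)).round())
for uv in [(257,268)]: print('jar',onz('side',uv,0).round(3))
for uv in [(232,240),(262,205),(272,190)]: print('appl',onz('side',uv,0.05).round(3))
print(onz('side',(235,175),0))
from scipy.spatial.transform import Rotation as R
```

```text
bottle base? (205, 392) [0.473 0.681 0.   ]
bottle base? (178, 370) [0.558 0.649 0.   ]
bottle base? (235, 385) [0.414 0.644 0.   ]
bottle base? (190, 440) [0.457 0.788 0.   ]
bottle top 0.2 [0.521 0.56  0.2  ] [145. 140.]
bottle top 0.25 [0.496 0.604 0.25 ] [128. 126.]
bottle top 0.3 [0.471 0.648 0.3  ] [111. 111.]
jar [0.494 0.252 0.   ]
appl [0.595 0.204 0.05 ]
appl [ 0.567 -0.016  0.05 ]
appl [ 0.564 -0.125  0.05 ]
[ 0.77106048 -0.26490256  0.        ]
```

jog_arm:
  commands:
    - [-374,-407,-96,0,0,160,100]
    - [-374,-407,-96,0,0,160,100]
    - [-374,-407,-96,0,0,160,100]
    - [-374,-407,-96,0,0,160,100]
    - [-374,-407,-96,0,0,160,100]
    - [-374,-407,-96,0,0,160,100]
    - [-374,-407,-96,0,0,160,100]
    - [-374,-407,-96,0,0,160,100]
  newtons: 12

```text
time: 0.82
eef_pos: [0.3099, 0.3447, 0.2626]
tcp_rot: [[-0.328, 0.945, 0.0], [0.945, 0.328, -0.0], [-0.0, 0.0, -1.0]]
force: [1.1, -0.6, -0.2]
gripper_width: 0.0939
```

```bash
cat >> h.py <<'E'
from scipy.spatial.transform import Rotation as Rn
def go(X,yaw):
    s=telemetry.get_state();Rt=s['tcp_rot'];a=np.radians(yaw)
    T=np.array([[np.cos(a),np.sin(a),0],[np.sin(a),-np.cos(a),0],[0,0,-1]])
    print('shift mm',(Rt.T@(np.array(X)-s['eef_pos'])*1000).round(1),'turn',Rn.from_matrix(Rt.T@T).as_rotvec(degrees=True).round(1))
E
python3 - <<'E'
from h import *
P=optics.camera_params('wrist')
cv2.imwrite('pics/w1.png',optics.get_image('wrist')[:,:,::-1])
np.save('P1.npy',P,allow_pickle=True)
go([.41,-.2,.25],2.5)
for X in [(.54,.4,.01),(.48,.31,.02),(.48,.5,.02)]: print(proj('wrist',X,P))
E
```

```text
shift mm [-542.9  -80.7   15.7] turn [  0.3  -0.  106. ]
[438.04561777 196.32244   ]
[379.2927623  239.53889073]
[435.51606267 116.78754007]
```

View pics/w1.png

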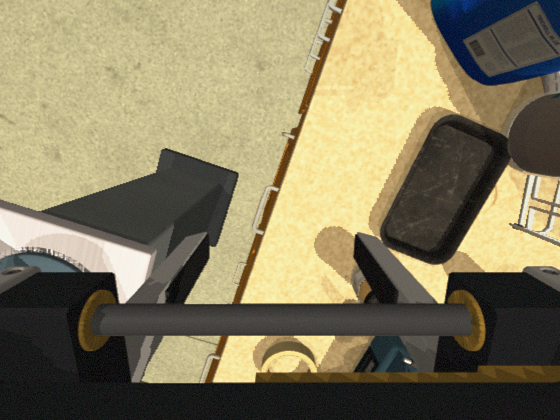

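Run:
```python
from h import *
P=np.load('P1.npy',allow_pickle=True).item()
im=cv2.imread('pics/w1.png');hsv=cv2.cvtColor(im,cv2.COLOR_BGR2HSV)
m=((hsv[:,:,2]<75)).astype(np.uint8);m[:,:375]=0;m[265:]=0;m[:105]=0;m[:,512:]=0
n,l,s,c=cv2.connectedComponentsWithStats(m)
i=1+np.argmax(s[1:,4]);print(s[i],c[i])
cn=max(cv2.findContours((l==i).astype(np.uint8),0,2)[0],key=cv2.contourArea)
for z in(.021,.01):
    w=np.array([onz('wrist',p[0],z,P)[:2] for p in cn],np.float32)*1000
    print(z,cv2.minAreaRect(w))
cv2.imwrite('pics/m1.png',(l==i)*255.)
for uv in [(445,112),(507,150),(383,240),(445,262)]: print(onz('wrist',uv,.02,P).round(3))
for uv in [(510,135),(535,172)]: print('mug',[onz('wrist',uv,z,P).round(3) for z in(.05,.1,.15)])
```

```text
[  380   115   132   149 11298] [445.68870597 188.33581165]
0.021 ((539.128662109375, 413.0329895019531), (222.14956665039062, 124.75199127197266), 87.01121520996094)
0.01 ((545.7518310546875, 413.0302429199219), (227.9453582763672, 128.0066680908203), 87.01118469238281)
[0.489 0.51  0.02 ]
[0.596 0.493 0.02 ]
[0.486 0.311 0.02 ]
[0.592 0.309 0.02 ]
mug [array([0.568, 0.505, 0.05 ]), array([0.532, 0.493, 0.1  ]), array([0.496, 0.482, 0.15 ])]
mug [array([0.624, 0.474, 0.05 ]), array([0.581, 0.466, 0.1  ]), array([0.538, 0.458, 0.15 ])][ WARN:0@0.779] global loadsave.cpp:1063 imwrite_ Unsupported depth image for selected encoder is fallbacked to CV_8U.
```

View pics/m1.png

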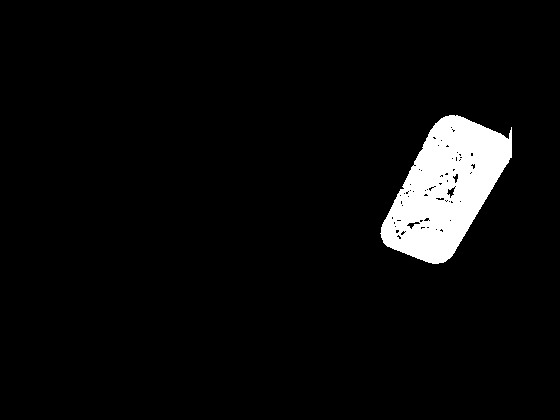

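Tray: centre about (0.540, 0.408), with its long side along world **y**. That contradicts the brief, which says x. I'll go with the image, since the tin only fits that way. Next, tin L.

jog_arm:
  commands:
    - [-543,-81,16,0,0,106,100]
    - [-543,-81,16,0,0,106,100]
    - [-543,-81,16,0,0,106,100]
    - [-543,-81,16,0,0,106,100]
    - [-543,-81,16,0,0,106,100]
    - [-543,-81,16,0,0,106,100]
    - [-543,-81,16,0,0,106,100]
    - [-543,-81,16,0,0,106,100]

```text
time: 1.53
eef_pos: [0.373, 0.0175, 0.2528]
tcp_rot: [[0.618, 0.786, 0.001], [0.786, -0.618, -0.0], [0.001, 0.001, -1.0]]
force: [1.0, 0.7, -0.1]
gripper_width: 0.0939
```

Run:
```python
from h import *
go([.405,-.311,.14],2.5)
```

```text
shift mm [-238.6  228.1  112.9] turn [ 0.  -0.1 49.3]
```

jog_arm:
  commands:
    - [-239,228,80,0,0,49.3,100]
    - [-239,228,80,0,0,49.3,100]
    - [-239,228,80,0,0,49.3,100]
    - [-239,228,80,0,0,49.3,100]
    - [-239,228,80,0,0,49.3,100]
    - [-239,228,80,0,0,49.3,100]
    - [-239,228,80,0,0,49.3,100]
    - [-239,228,80,0,0,49.3,100]

```text
time: 2.2
eef_pos: [0.4058, -0.3049, 0.1735]
tcp_rot: [[0.999, 0.046, -0.0], [0.046, -0.999, 0.0], [-0.0, -0.0, -1.0]]
force: [1.0, 0.5, 0.2]
gripper_width: 0.094
```

Run:
```python
from h import *
import sys
go([.405,-.311,.052],2.5)
cv2.imwrite('pics/w2.png',optics.get_image('wrist')[:,:,::-1])
cv2.imwrite('pics/s2.png',optics.get_image('scene')[:,:,::-1])
print(proj('wrist',[.406,-.311,.064]))
```

```text
shift mm [ -1.1   6.1 121.5] turn [-0.   0.   0.1]
[286.42196941 202.99767699]
```

View pics/w2.png

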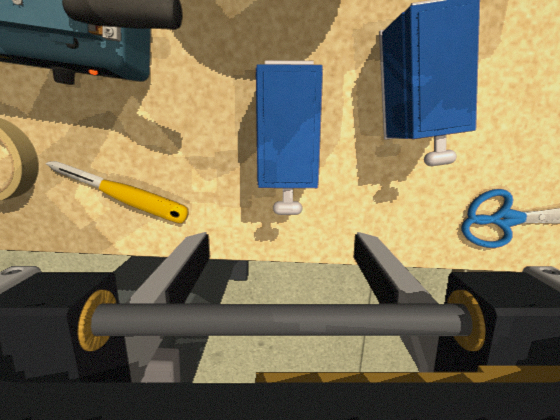

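The wrist view shows L's pull at (287,208) and R's pull at (440,158). The tool's axes are lined up with tin L.

Run:
```python
from h import *
P=optics.camera_params('wrist')
for n,uv,z in [('pL',(287.5,208.5),.064),('pR',(440,158),.064),('Lfl',(257,187),.073),('Lfr',(318,188),.073),('Lbl',(257,65),.073),('Lbr',(322,66),.073),('Rf',(476,130),.073),('Rfl',(412,137),.073)]: print(n,onz('wrist',uv,z,P).round(4))
go([.403,-.311,.052],2)
```

```text
pL [ 0.4003 -0.3124  0.064 ]
pR [ 0.4576 -0.4568  0.064 ]
Lfl [ 0.4227 -0.2817  0.073 ]
Lfr [ 0.4245 -0.3403  0.073 ]
Lbl [ 0.5304 -0.2791  0.073 ]
Lbr [ 0.5321 -0.3355  0.073 ]
Rf [ 0.4848 -0.4802  0.073 ]
Rfl [ 0.476  -0.4229  0.073 ]
shift mm [ -1.9   4.9 119.6] turn [-0.2  0.2  0.6]
```

jog_arm:
  commands:
    - [-2,5,40,0,0,0,100]
    - [-2,5,80,0,0,0,60]
    - [-2,5,100,0,0,0,60]
    - [-2,5,115,0,0,0,60]
    - [-2,5,119.6,0,0,0,60]
    - [-2,5,119.6,0,0,0,45]
    - [-2,5,119.6,0,0,0,45]
    - [-2,5,119.6,0,0,0,45]

```text
time: 2.97
eef_pos: [0.4053, -0.3086, 0.0564]
tcp_rot: [[0.999, 0.051, 0.002], [0.051, -0.999, -0.002], [0.002, 0.002, -1.0]]
force: [0.1, 0.9, 0.1]
gripper_width: 0.0507
```

Run:
```python
from h import *
s=telemetry.get_state();print(s['eef_pos'],s['force'],s['gripper_width'])
cv2.imwrite('pics/w3.png',optics.get_image('wrist')[:,:,::-1])
a=optics.get_image('scene')[:,:,::-1][180:300,340:490];cv2.imwrite('pics/s3.png',cv2.resize(a,None,fx=5,fy=5,interpolation=2))
```

```text
[ 0.40534724 -0.30860299  0.05635861] [0.11153321 0.91968045 0.05658424] 0.05065344989730618
```

View pics/w3.png

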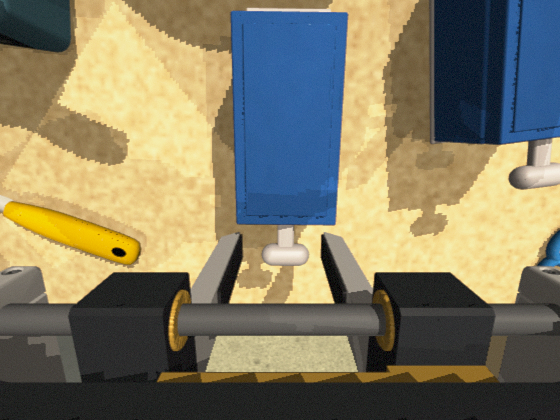

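View pics/s3.png

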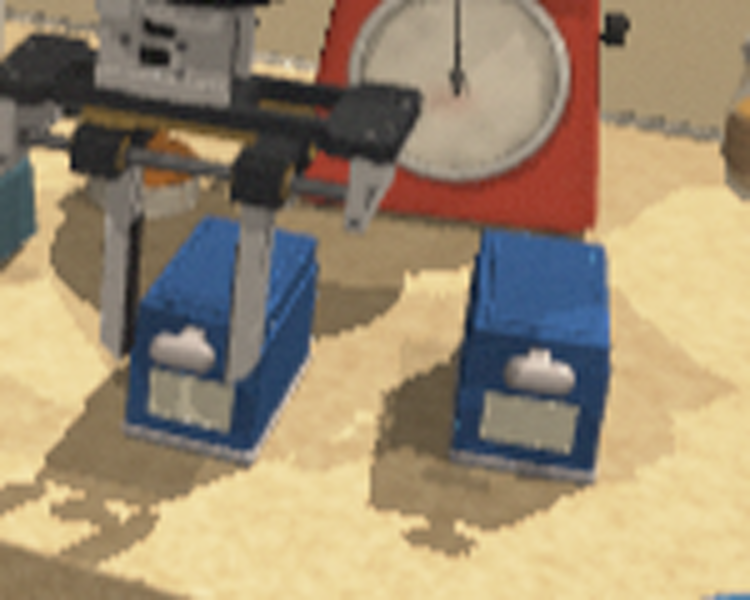

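Run:
```python
from h import *
s=telemetry.get_state();print(s['eef_pos'],s['gripper_width'])
P=optics.camera_params('wrist');print(onz('wrist',(285.5,254),.064,P),proj('wrist',s['eef_pos'],P))
go([.403,-.311,.052],2)
```

```text
[ 0.4052703  -0.30866878  0.05627472] 0.04396621129299504
[ 0.40168695 -0.31144123  0.064     ] [281.37440978 243.92090259]
shift mm [-2.4  2.2  4.3] turn [ 0.1 -0.1  0.9]
```

jog_arm:
  commands:
    - [-2.5,2.5,4,0,0,0,45]
    - [-2.5,2.5,4,0,0,0,25]
    - [-2.5,2.5,4,0,0,0,0]
    - [-2.5,2.5,4,0,0,0,0]
    - [-2.5,2.5,4,0,0,0,0]
    - [-2.5,2.5,4,0,0,0,0]
  newtons: 12

```text
time: 3.57
eef_pos: [0.4019, -0.3107, 0.0507]
tcp_rot: [[0.999, 0.05, -0.0], [0.05, -0.999, -0.0], [-0.0, 0.0, -1.0]]
force: [-0.7, -1.0, -0.4]
gripper_width: 0.0291
```

Run:
```python
from h import *
s=telemetry.get_state();print(s['eef_pos'],s['force'],s['gripper_width'])
# arc table relative (tool x, tool z(down)) for lid angle
r=np.hypot(132,6);a0=np.arctan2(6,132)
for th in np.arange(0,1.71,.1): print(round(th,2),(132-r*np.cos(a0+th)).round(1),(-(r*np.sin(a0+th)-6)).round(1))
```

```text
[ 0.40193426 -0.31068751  0.05074941] [-0.74380522 -0.99449903 -0.4250006 ] 0.02905283139102806
0.0 0.0 0.0
0.1 1.3 -13.1
0.2 3.8 -26.1
0.3 7.7 -38.7
0.4 12.8 -50.9
0.5 19.0 -62.5
0.6 26.4 -73.5
0.7 34.9 -83.6
0.8 44.3 -92.9
0.9 54.6 -101.1
1.0 65.7 -108.3
1.1 77.5 -114.4
1.2 89.8 -119.2
1.3 102.5 -122.8
1.4 115.5 -125.1
1.5 128.6 -126.1
1.6 141.9 -125.8
1.7 155.0 -124.1
```

jog_arm:
  commands:
    - [0.8,0,-8,0,0,0,0]
    - [2,0,-17,0,0,0,0]
    - [3.8,0,-26,0,0,0,0]
    - [5.7,0,-33,0,0,0,0]
    - [7.7,0,-38.7,0,0,0,0]
    - [10,0,-45,0,0,0,0]
    - [12.8,0,-51,0,0,0,0]

```text
time: 4.15
eef_pos: [0.4151, -0.3099, 0.1025]
tcp_rot: [[0.999, 0.05, 0.0], [0.05, -0.999, -0.0], [0.0, 0.0, -1.0]]
force: [-1.3, -0.8, -2.2]
gripper_width: 0.0288
```

jog_arm:
  commands:
    - [0,0,0,0,0,0,0]
    - [0,0,0,0,0,0,0]

```text
time: 4.32
eef_pos: [0.4152, -0.3104, 0.1026]
tcp_rot: [[0.999, 0.051, 0.0], [0.051, -0.999, -0.001], [0.0, 0.001, -1.0]]
force: [-2.4, -0.3, 2.1]
gripper_width: 0.0285
```

Run:
```python
from h import *
s=telemetry.get_state();print(s['eef_pos'],s['force'],s['gripper_width'])
a=optics.get_image('scene')[:,:,::-1][180:300,340:490];cv2.imwrite('pics/s4.png',cv2.resize(a,None,fx=5,fy=5,interpolation=2))
for i in range(4): optics.get_image('side');print(telemetry.get_state()['force'])
```

```text
[ 0.41524087 -0.31036497  0.10258756] [-2.439334   -0.31925744  2.10099658] 0.02850965751450288
[-2.17736474 -0.7135258   1.75688534]
[-1.29410271e+00 -1.43428199e-04  2.11290658e+00]
[-1.85958626 -1.01477755  2.75611436]
[-0.98098406 -1.15898742  2.18410631]
```

View pics/s4.png

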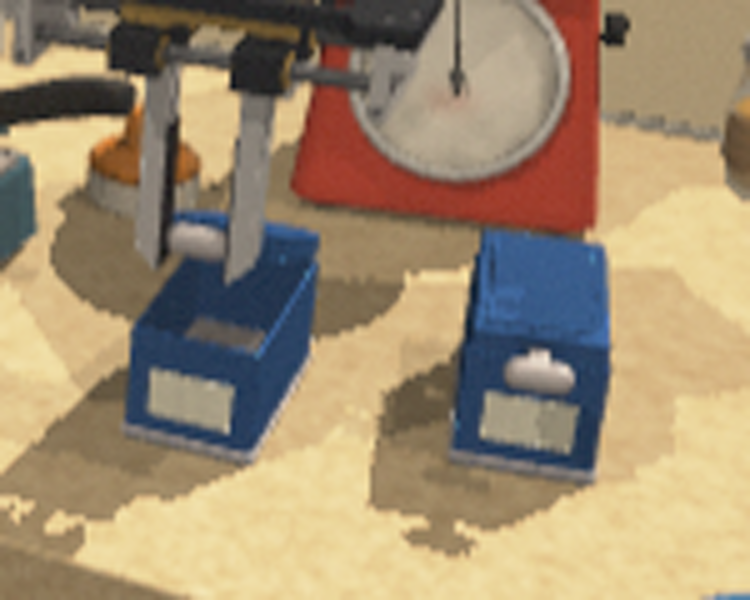

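Force on L swings by about ±2 N, which suggests it's stiff. I'll confirm by letting go.

jog_arm:
  commands:
    - [0,0,0,0,0,0,50]
    - [0,0,0,0,0,0,50]
    - [0,0,0,0,0,0,50]
    - [0,0,0,0,0,0,50]
    - [0,0,0,0,0,0,50]
    - [0,0,0,0,0,0,50]

```text
time: 5.07
eef_pos: [0.4149, -0.3098, 0.1016]
tcp_rot: [[0.999, 0.05, -0.0], [0.05, -0.999, 0.0], [0.0, -0.0, -1.0]]
force: [-0.0, 0.0, 0.4]
gripper_width: 0.0468
```

Run:
```python
from h import *
s=telemetry.get_state();print(s['eef_pos'],s['force'],s['gripper_width'])
a=optics.get_image('scene')[:,:,::-1][180:300,340:490];cv2.imwrite('pics/s5.png',cv2.resize(a,None,fx=5,fy=5,interpolation=2))
```

```text
[ 0.41485212 -0.30980706  0.10161233] [-0.02326202  0.02133514  0.38270015] 0.04680890038145002
```

View pics/s5.png

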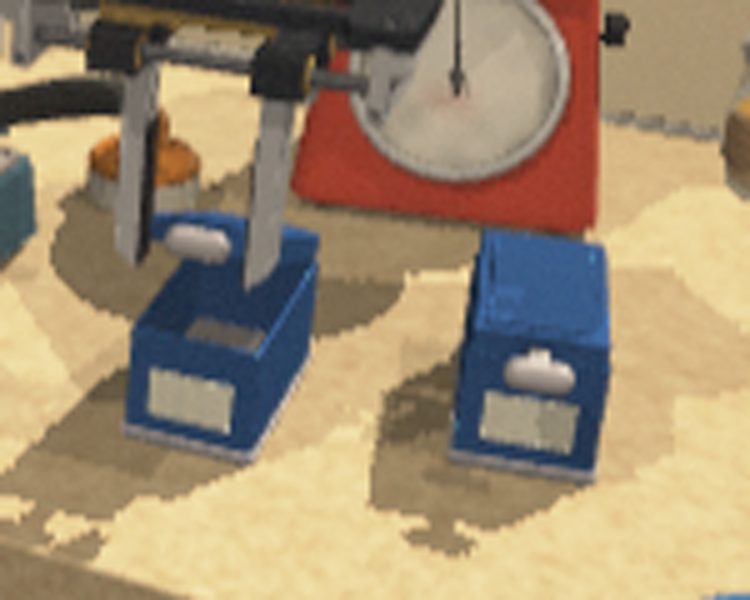

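The lid stayed up when released, with the pull at (197,243) in the zoom, so L is the stiff tin. I'll regrip and shut it.

jog_arm:
  commands:
    - [0,0,0,0,0,0,0]
    - [0,0,0,0,0,0,0]
    - [0,0,0,0,0,0,0]
    - [0,0,0,0,0,0,0]
  newtons: 12

```text
time: 5.45
eef_pos: [0.4148, -0.3101, 0.1017]
tcp_rot: [[0.999, 0.05, 0.0], [0.05, -0.999, -0.0], [-0.0, 0.0, -1.0]]
force: [-0.2, -1.1, -0.4]
gripper_width: 0.0291
```

jog_arm:
  commands:
    - [-3,0,6.5,0,0,0,0]
    - [-5.1,0,12.3,0,0,0,0]
    - [-7.2,0,18.5,0,0,0,0]
    - [-9,0,24.8,0,0,0,0]
    - [-10.5,0,32,0,0,0,0]
    - [-11.6,0,39,0,0,0,0]
    - [-12.4,0,45,0,0,0,0]
    - [-12.8,0,51,0,0,0,0]

```text
time: 6.12
eef_pos: [0.4019, -0.3107, 0.0501]
tcp_rot: [[0.999, 0.05, -0.0], [0.05, -0.999, -0.0], [-0.0, 0.0, -1.0]]
force: [-2.1, 0.6, 13.0]
gripper_width: 0.0285
```

jog_arm:
  commands:
    - [0,0,1.5,0,0,0,0]
    - [0,0,2,0,0,0,0]

```text
time: 6.28
eef_pos: [0.4022, -0.3107, 0.049]
tcp_rot: [[0.999, 0.05, -0.0], [0.05, -0.999, 0.0], [-0.0, -0.0, -1.0]]
force: [-2.0, 1.0, 9.5]
gripper_width: 0.0289
```

Run:
```python
from h import *
s=telemetry.get_state();print(s['eef_pos'],s['force'],s['gripper_width'])
a=optics.get_image('scene')[:,:,::-1][180:300,340:490];cv2.imwrite('pics/s6.png',cv2.resize(a,None,fx=5,fy=5,interpolation=2))
a=optics.get_image('side')[:,:,::-1][130:200,260:350];cv2.imwrite('pics/d6.png',cv2.resize(a,None,fx=8,fy=8,interpolation=2))
```

```text
[ 0.40223875 -0.3107469   0.04904549] [-2.03265315  1.0307211   9.51768767] 0.028862177649125135
```

View pics/s6.png

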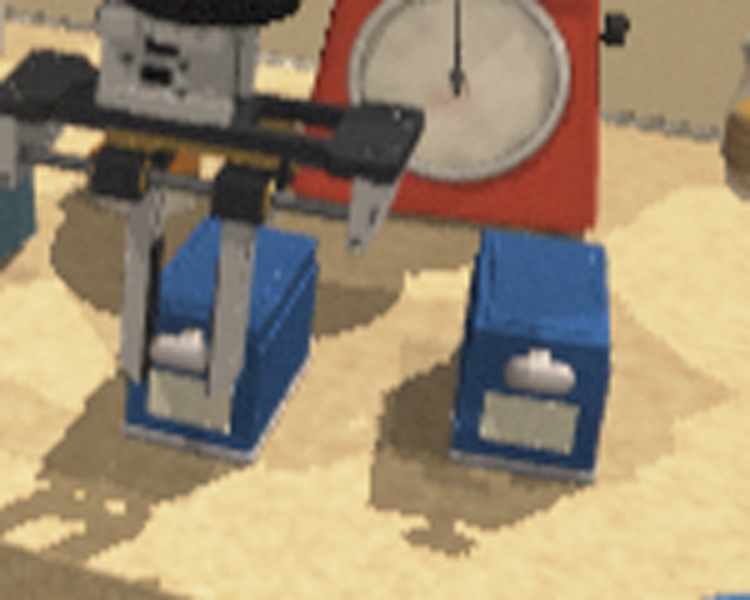

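View pics/d6.png

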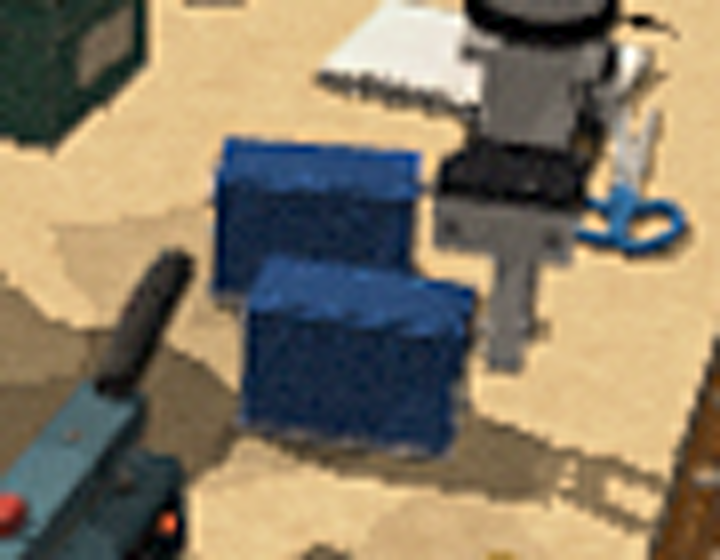

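The tin is shut: TCP is back to its start height and pressing at 9.5 N. I'll release, rise, and go over the middle of the tin.

jog_arm:
  commands:
    - [0,0,-2,0,0,0,60]
    - [0,0,-2,0,0,0,80]
    - [0,0,-2,0,0,0,100]
    - [0,0,-25,0,0,0,100]
    - [0,0,-60,0,0,0,100]
    - [10,0,-95,0,0,0,100]
    - [45,0,-95,0,0,0,100]
    - [77,0,-95,0,0,0,100]

```text
time: 7.05
eef_pos: [0.4809, -0.3079, 0.1469]
tcp_rot: [[0.999, 0.049, 0.004], [0.049, -0.999, -0.004], [0.004, 0.004, -1.0]]
force: [0.1, -0.5, -0.1]
gripper_width: 0.0786
```

jog_arm:
  commands:
    - [0,0,0,0,0,0,100]
    - [0,0,0,0,0,0,100]

```text
time: 7.22
eef_pos: [0.4794, -0.306, 0.1429]
tcp_rot: [[0.999, 0.052, -0.001], [0.052, -0.999, 0.001], [-0.001, -0.001, -1.0]]
force: [-0.2, 0.4, -0.3]
gripper_width: 0.0919
```

Run:
```python
from h import *
s=telemetry.get_state();print(s['eef_pos'],s['force'],s['gripper_width'])
P=optics.camera_params('wrist');cv2.imwrite('pics/w7.png',optics.get_image('wrist')[:,:,::-1])
a=optics.get_image('scene')[:,:,::-1][150:300,330:490];cv2.imwrite('pics/s7.png',cv2.resize(a,None,fx=4,fy=4,interpolation=2))
go([.479,-.3085,.026],2.3)
```

```text
[ 0.47939784 -0.3060481   0.1429325 ] [-0.22033082  0.38939806 -0.29761029] 0.09185896426428188
shift mm [  1.1   2.6 116.6] turn [-0.1  0.1  0.6]
```

View pics/w7.png

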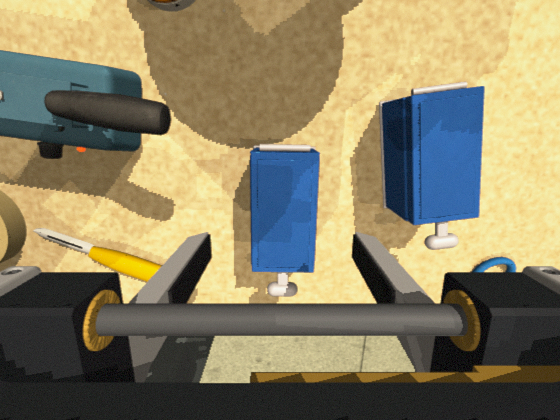

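View pics/s7.png

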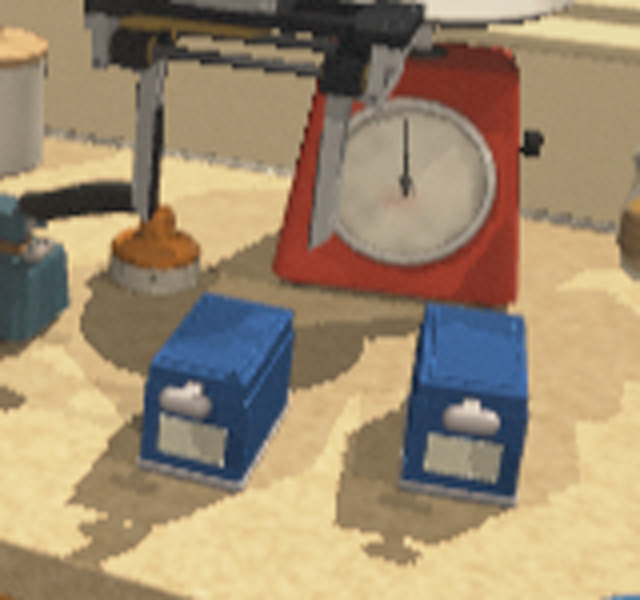

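The tin is still shut and centred between the fingers.

Run:
```python
from h import *
P=optics.camera_params('wrist')
q=[onz('wrist',u,.073,P)[:2] for u in [(250,150),(319,152),(251,271),(314,272)]];print(np.round(q,4),np.mean(q,0))
print(onz('wrist',(441,241),.064,P),[onz('wrist',u,.073,P).round(4) for u in [(413,222),(480,217),(484,87),(411,95)]])
```

```text
[[ 0.5324 -0.277 ]
 [ 0.5337 -0.3346]
 [ 0.4219 -0.2806]
 [ 0.4239 -0.3391]] [ 0.47797813 -0.3078252 ]
[ 0.45714952 -0.45634461  0.064     ] [array([ 0.4769, -0.4229,  0.073 ]), array([ 0.4845, -0.4811,  0.073 ]), array([ 0.5908, -0.4607,  0.073 ]), array([ 0.582 , -0.4041,  0.073 ])]
```

jog_arm:
  commands:
    - [0.5,2.5,30,0,0,0,100]
    - [0.5,2.5,70,0,0,0,100]
    - [0.5,2.5,100,0,0,0,100]
    - [0.5,2.5,114,0,0,0,100]
    - [0.5,2.5,116.5,0,0,0,100]
    - [0.5,2.5,116.5,0,0,0,80]

```text
time: 7.82
eef_pos: [0.4781, -0.3086, 0.0261]
tcp_rot: [[0.999, 0.049, -0.002], [0.049, -0.999, 0.002], [-0.002, -0.002, -1.0]]
force: [-0.7, 0.5, 1.0]
gripper_width: 0.0903
```

jog_arm:
  commands:
    - [0,0,0,0,0,0,50]
    - [0,0,0,0,0,0,50]
    - [0,0,0,0,0,0,50]
    - [0,0,0,0,0,0,50]
    - [0,0,0,0,0,0,50]
  newtons: 40

```text
time: 8.23
eef_pos: [0.4801, -0.3083, 0.0285]
tcp_rot: [[0.999, 0.05, 0.001], [0.05, -0.999, 0.002], [0.001, -0.002, -1.0]]
force: [-0.8, 3.7, 5.7]
gripper_width: 0.0618
```

jog_arm:
  commands:
    - [0,0,0,0,0,0,50]
    - [0,0,-10,0,0,0,50]
    - [0,0,-30,0,0,0,50]
    - [0,0,-60,0,0,0,50]
    - [0,0,-95,0,0,0,50]
    - [0,0,-130,0,0,0,50]
    - [0,0,-165,0,0,0,50]
    - [0,0,-190,0,0,0,50]

```text
time: 8.9
eef_pos: [0.4797, -0.3094, 0.2204]
tcp_rot: [[0.999, 0.05, 0.002], [0.05, -0.999, -0.002], [0.002, 0.002, -1.0]]
force: [0.4, -0.5, -6.1]
gripper_width: 0.0617
```

Run:
```python
from h import *
s=telemetry.get_state();print(s['eef_pos'],s['force'],s['gripper_width'])
cv2.imwrite('pics/w8.png',optics.get_image('wrist')[:,:,::-1])
cv2.imwrite('pics/d8.png',optics.get_image('side')[:,:,::-1])
go([.54,.408,.22],88)
```

```text
[ 0.47966929 -0.30935513  0.22037016] [ 0.44631762 -0.48471297 -6.11784329] 0.06172733532457235
shift mm [  94.7 -715.2   -2.2] turn [  0.6   0.  -85.1]
```

View pics/d8.png

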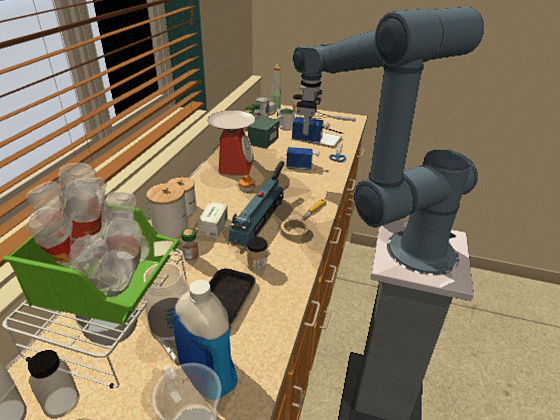

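jog_arm:
  commands:
    - [4,-30,-10,0,0,-5,50]
    - [8,-66,-10,0,0,-10,50]
    - [13,-104,-10,0,0,-15,50]
    - [18,-142,-10,0,0,-20,50]
    - [23,-180,-10,0,0,-25,50]
    - [29,-218,-10,0,0,-30,50]
    - [34,-256,-10,0,0,-35,50]
    - [39,-294,-10,0,0,-40,50]

```text
time: 9.67
eef_pos: [0.5018, -0.0114, 0.2239]
tcp_rot: [[0.73, 0.683, -0.005], [0.683, -0.73, 0.001], [-0.003, -0.004, -1.0]]
force: [1.3, -0.8, -6.8]
gripper_width: 0.0617
```

Run:
```python
from h import *
s=telemetry.get_state();print(s['eef_pos'],s['gripper_width'])
go([.54,.36,.23],88)
```

```text
[ 0.50179    -0.01141885  0.22393272] 0.06166037662310945
shift mm [ 281.7 -245.    -5.9] turn [ -0.3   0.1 -44.9]
```

jog_arm:
  commands:
    - [29,-25,-6,0,0,-6,50]
    - [58,-50,-6,0,0,-12,50]
    - [87,-75,-6,0,0,-18,50]
    - [116,-101,-6,0,0,-24,50]
    - [145,-126,-6,0,0,-30,50]
    - [174,-151,-6,0,0,-36,50]
    - [203,-177,-6,0,0,-41,50]
    - [225,-195,-6,0,0,-44.9,50]

```text
time: 10.33
eef_pos: [0.5338, 0.285, 0.2294]
tcp_rot: [[0.033, 0.999, -0.005], [0.999, -0.033, -0.001], [-0.001, -0.005, -1.0]]
force: [0.7, 0.1, -5.7]
gripper_width: 0.0618
```

jog_arm:
  commands:
    - [0,0,0,0,0,0,50]

```text
time: 10.42
eef_pos: [0.5339, 0.2868, 0.2293]
tcp_rot: [[0.031, 0.999, -0.005], [1.0, -0.031, 0.001], [0.001, -0.005, -1.0]]
force: [-0.5, 0.1, -6.1]
gripper_width: 0.0622
```

Run:
```python
from h import *
s=telemetry.get_state();print(s['eef_pos'],s['gripper_width'])
P=optics.camera_params('wrist');np.save('P9.npy',P,allow_pickle=True)
cv2.imwrite('pics/w9.png',optics.get_image('wrist')[:,:,::-1])
cv2.imwrite('pics/d9.png',optics.get_image('side')[:,:,::-1])
go([.54,.408,.20],88)
```

```text
[0.53393825 0.28677695 0.22931057] 0.06219691129940361
shift mm [125.4   1.4  29.3] turn [-0.3  0.1 -0.1]
```

View pics/d9.png

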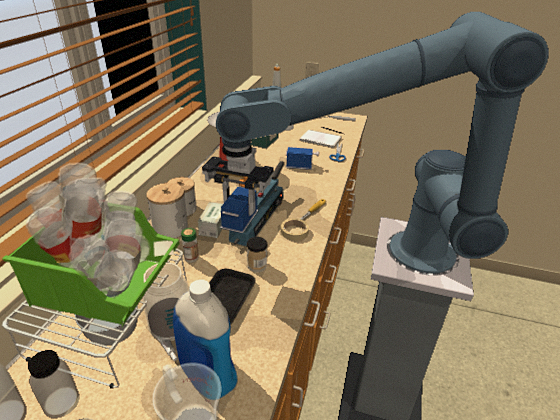

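View pics/w9.png

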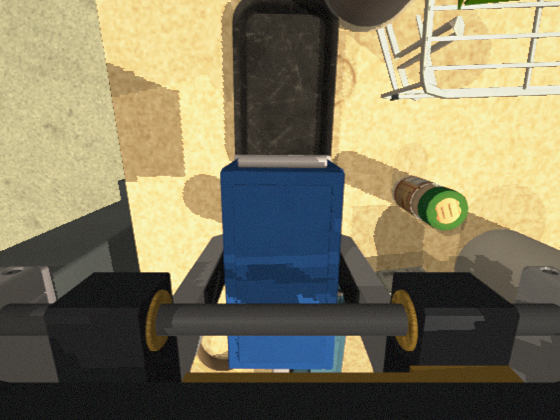

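Run:
```python
from h import *
P=np.load('P9.npy',allow_pickle=True).item()
im=cv2.imread('pics/w9.png');v=im.max(2)
for r in (40,70,100,130):
    xs=np.where(v[r,210:350]<60)[0]+210; a,b=xs.min(),xs.max()
    # floor inner edges: brighter region
    print(r,a,b,onz('wrist',(a,r),.019,P).round(4),onz('wrist',(b,r),.019,P).round(4))
for u in [(285,0),(285,3),(285,6)]: print(onz('wrist',u,.02,P).round(4), v[u[1],u[0]])
print('floor',[onz('wrist',u,.005,P).round(4) for u in [(245,100),(324,100),(285,14)]])
print('mug',[onz('wrist',u,.1,P).round(4) for u in [(330,12),(370,27)]])
cv2.imwrite('pics/w9z.png',cv2.resize(im[0:170,210:420],None,fx=3.5,fy=3.5))
```

```text
40 233 336 [0.4802 0.4659 0.019 ] [0.6032 0.4619 0.019 ]
70 236 334 [0.4815 0.4328 0.019 ] [0.6013 0.4289 0.019 ]
100 238 332 [0.4816 0.3981 0.019 ] [0.5992 0.3943 0.019 ]
130 237 331 [0.4778 0.3618 0.019 ] [0.5984 0.358  0.019 ]
[0.5435 0.5053 0.02  ] 39
[0.5434 0.5023 0.02  ] 39
[0.5433 0.4992 0.02  ] 6
floor [array([0.4887, 0.3992, 0.005 ]), array([0.5911, 0.3959, 0.005 ]), array([0.5434, 0.4961, 0.005 ])]
mug [array([0.5834, 0.4642, 0.1   ]), array([0.621 , 0.4505, 0.1   ])]
```

View pics/w9z.png

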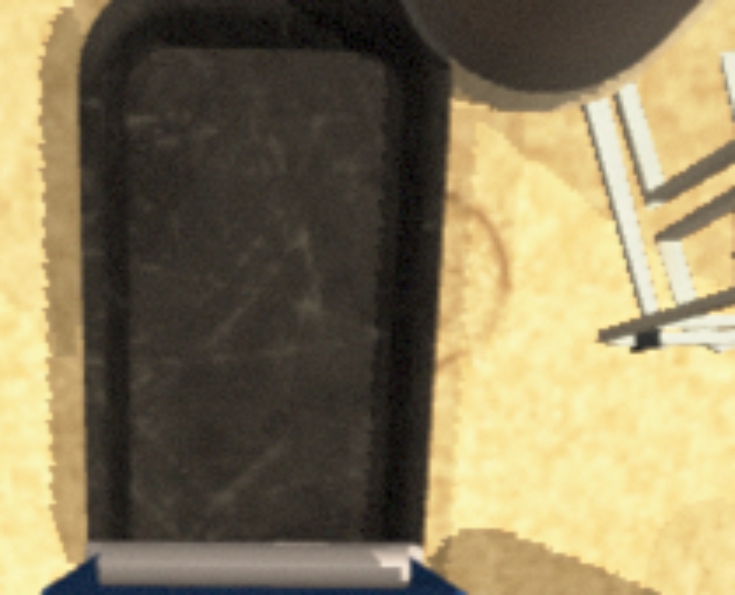

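Run:
```python
from h import *
im=cv2.imread('pics/d9.png');cv2.imwrite('pics/d9z.png',cv2.resize(im[240:400,100:280],None,fx=4,fy=4,interpolation=2))
P=np.load('P9.npy',allow_pickle=True).item()
for z in (.06,.08,.1,.12,.14):
  l=onz('wrist',(330,12),z,P);b=onz('wrist',(370,27),z,P); print(z,b.round(3),l.round(3),proj('side',b).round(),proj('side',l).round())
```

```text
0.06 [0.632 0.462 0.06 ] [0.59  0.478 0.06 ] [184. 291.] [195. 299.]
0.08 [0.626 0.456 0.08 ] [0.586 0.471 0.08 ] [186. 285.] [197. 292.]
0.1 [0.621 0.451 0.1  ] [0.583 0.464 0.1  ] [188. 278.] [199. 285.]
0.12 [0.615 0.445 0.12 ] [0.58  0.457 0.12 ] [190. 272.] [200. 278.]
0.14 [0.61  0.439 0.14 ] [0.577 0.451 0.14 ] [192. 265.] [202. 271.]
```

View pics/d9z.png

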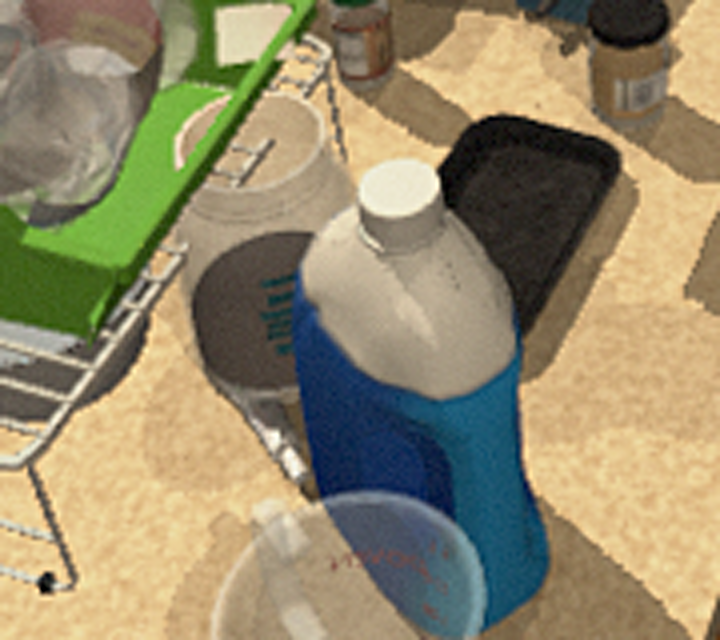

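Run:
```python
from h import *
im=cv2.imread('pics/s2.png');cv2.imwrite('pics/s2z.png',cv2.resize(im[120:240,90:270],None,fx=4,fy=4,interpolation=2))
P=np.load('P1.npy',allow_pickle=True).item()
im=cv2.imread('pics/w1.png');cv2.imwrite('pics/w1z.png',cv2.resize(im[60:280,360:560],None,fx=3,fy=3,interpolation=2))
```

```text
(no output)
```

View pics/s2z.png

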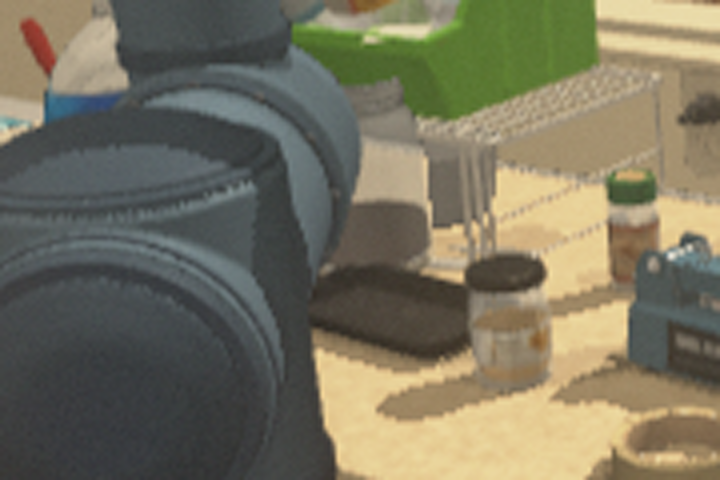

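View pics/w1z.png

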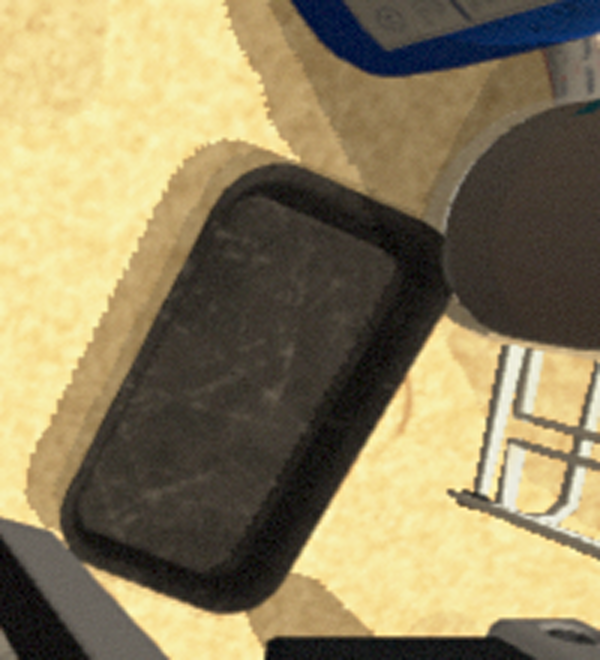

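Run:
```python
from h import *
P1=np.load('P1.npy',allow_pickle=True).item();P9=np.load('P9.npy',allow_pickle=True).item()
print('foot',tri('wrist',(511.7,225),'wrist',(393,97),P1,P9))
print('pan-left',tri('wrist',(361+148,60+85),'wrist',(330,12),P1,P9))
for z in(0,.1,.15): print(z,[onz('wrist',u,z,P9).round(3) for u in [(382,97),(378,30),(425,93)]])
go([.54,.398,.20],88)
```

```text
foot (array([ 0.68448751,  0.39687541, -0.00811644]), np.float64(0.0022646312818083514))
pan-left (array([0.59749947, 0.497222  , 0.0141028 ]), np.float64(0.007474351668291798))
0 [array([0.668, 0.398, 0.   ]), array([0.658, 0.476, 0.   ]), array([0.723, 0.401, 0.   ])]
0.1 [array([0.635, 0.388, 0.1  ]), array([0.629, 0.448, 0.1  ]), array([0.678, 0.391, 0.1  ])]
0.15 [array([0.619, 0.384, 0.15 ]), array([0.614, 0.433, 0.15 ]), array([0.655, 0.386, 0.15 ])]
shift mm [115.4   1.8  29.3] turn [-0.3  0.1 -0.1]
```

Clear: the rack's foot is at x≈0.68 and the jar at x≥0.597, y≥0.47. I'll advance and lower.

jog_arm:
  commands:
    - [30,2,10,0,0,0,50]
    - [65,2,20,0,0,0,50]
    - [95,2,29,0,0,0,50]
    - [112,2,60,0,0,0,50]
    - [114,2,100,0,0,0,50]
    - [114,2,135,0,0,0,50]
    - [114,2,160,0,0,0,50]
    - [114,2,165,0,0,0,50]

```text
time: 11.18
eef_pos: [0.5373, 0.3923, 0.0596]
tcp_rot: [[0.04, 0.999, -0.013], [0.999, -0.04, -0.007], [-0.008, -0.013, -1.0]]
force: [-1.8, -0.7, -7.3]
gripper_width: 0.0619
```

jog_arm:
  commands:
    - [0,0,0,0,0,0,50]

```text
time: 11.27
eef_pos: [0.54, 0.3939, 0.0642]
tcp_rot: [[0.04, 0.999, -0.007], [0.999, -0.04, -0.004], [-0.004, -0.007, -1.0]]
force: [-0.1, 0.9, -5.8]
gripper_width: 0.0619
```

Run:
```python
from h import *
s=telemetry.get_state();print(s['eef_pos'],s['gripper_width'],s['force'])
a=optics.get_image('side')[:,:,::-1][150:340,150:310];cv2.imwrite('pics/d10.png',cv2.resize(a,None,fx=3.5,fy=3,interpolation=2))
cv2.imwrite('pics/w10.png',optics.get_image('wrist')[:,:,::-1])
go([.54,.398,.0335],88)
```

```text
[0.54002994 0.39387377 0.06422675] 0.0618511459553299 [-0.11576189  0.94767169 -5.77148724]
shift mm [ 1.8 -3.7 36.2] turn [ 0.1 -0.1 -0.3]
```

View pics/d10.png

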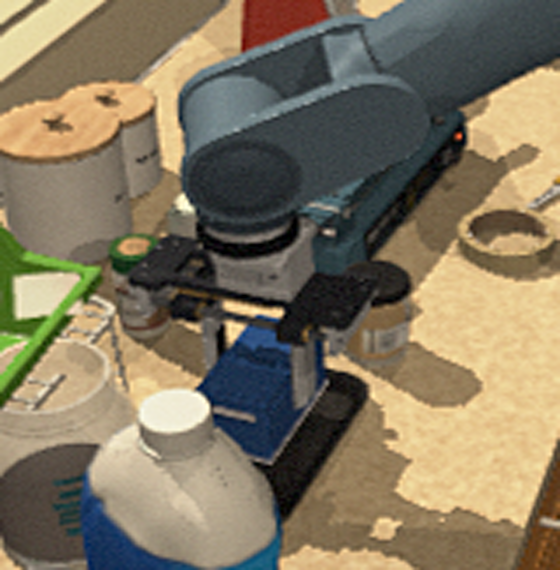

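View pics/w10.png

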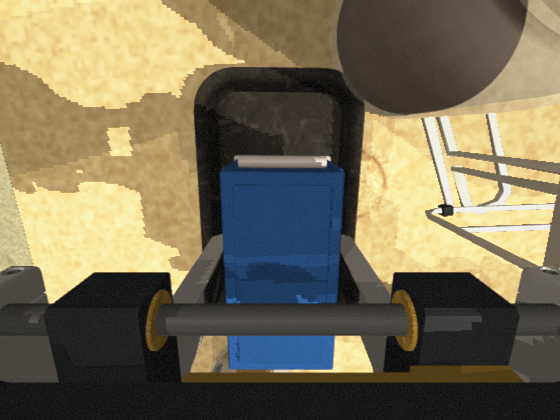

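Run:
```python
from h import *
s=telemetry.get_state();print(s['eef_pos'],s['force'])
for u,z in [((197,110),.019),((362,110),.019),((198,180),.019),((275,68),.02),((275,92),.006),((217,130),.006),((343,130),.006)]: print(u,onz('wrist',u,z).round(4))
```

```text
[0.5435249  0.39599917 0.06966107] [ 1.01999893 -0.05888749 -5.64374854]
(197, 110) [0.4836 0.4857 0.019 ]
(362, 110) [0.6067 0.4809 0.019 ]
(198, 180) [0.4786 0.4332 0.019 ]
(275, 68) [0.5431 0.5121 0.02  ]
(275, 92) [0.5422 0.4976 0.006 ]
(217, 130) [0.4945 0.4709 0.006 ]
(343, 130) [0.5953 0.4669 0.006 ]
```

jog_arm:
  commands:
    - [2,-1,8,0,0,0,50]
    - [4,-1,16,0,0,0,50]
    - [4,-1,23,0,0,0,50]
    - [4,-1,28,0,0,0,50]
    - [4,-1,30,0,0,0,50]
    - [4,-1,30,0,0,0,50]

```text
time: 11.87
eef_pos: [0.5408, 0.4, 0.0372]
tcp_rot: [[0.039, 0.999, -0.002], [0.999, -0.039, -0.001], [-0.001, -0.001, -1.0]]
force: [-0.5, -0.3, -6.6]
gripper_width: 0.0617
```

jog_arm:
  commands:
    - [0,0,0,0,0,0,50]
    - [0,0,0,0,0,0,50]

```text
time: 12.03
eef_pos: [0.5418, 0.4005, 0.0386]
tcp_rot: [[0.039, 0.999, 0.001], [0.999, -0.039, 0.0], [0.0, 0.001, -1.0]]
force: [-0.8, -0.1, -4.8]
gripper_width: 0.0618
```

jog_arm:
  commands:
    - [0,0,1.5,0,0,0,50]
    - [0,0,3,0,0,0,50]
    - [0,0,4,0,0,0,50]
    - [0,0,4,0,0,0,50]

```text
time: 12.37
eef_pos: [0.5416, 0.4004, 0.0344]
tcp_rot: [[0.039, 0.999, 0.0], [0.999, -0.039, 0.0], [0.0, 0.0, -1.0]]
force: [0.3, 0.1, -5.2]
gripper_width: 0.0618
```

jog_arm:
  commands:
    - [0,0,1,0,0,0,50]
    - [0,0,1,0,0,0,50]

```text
time: 12.53
eef_pos: [0.5417, 0.4005, 0.0341]
tcp_rot: [[0.039, 0.999, 0.0], [0.999, -0.039, -0.0], [-0.0, 0.0, -1.0]]
force: [-1.2, -0.0, 0.4]
gripper_width: 0.0618
```

jog_arm:
  commands:
    - [0,0,0.5,0,0,0,50]
    - [0,0,0.5,0,0,0,70]
    - [0,0,0.5,0,0,0,80]
    - [0,0,0.5,0,0,0,88]
    - [0,0,0.5,0,0,0,95]
    - [0,0,0,0,0,0,95]
    - [0,0,0,0,0,0,95]

```text
time: 13.12
eef_pos: [0.5417, 0.4004, 0.0334]
tcp_rot: [[0.039, 0.999, 0.0], [0.999, -0.039, 0.0], [0.0, 0.0, -1.0]]
force: [-0.1, 0.1, 0.5]
gripper_width: 0.0887
```

Run:
```python
from h import *
s=telemetry.get_state();print(s['eef_pos'],s['gripper_width'],s['force'])
a=optics.get_image('side')[:,:,::-1][150:340,150:310];cv2.imwrite('pics/d11.png',cv2.resize(a,None,fx=3.5,fy=3,interpolation=2))
cv2.imwrite('pics/w11.png',optics.get_image('wrist')[:,:,::-1])
```

```text
[0.5416947  0.40037862 0.03340726] 0.08874537821131158 [-0.12641616  0.13780593  0.52425719]
```

View pics/w11.png

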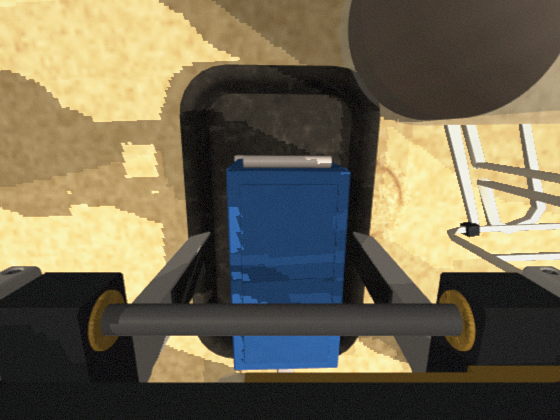

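The fingers are clear of the tin, and the tin sits inside the tray walls. Rising.

jog_arm:
  commands:
    - [0,0,-10,0,0,0,100]
    - [0,0,-30,0,0,0,100]
    - [0,0,-65,0,0,0,100]
    - [0,0,-100,0,0,0,100]
    - [0,0,-140,0,0,0,100]
    - [0,0,-180,0,0,0,100]
    - [-30,0,-200,0,0,0,100]
    - [-70,0,-200,0,0,0,100]

```text
time: 13.88
eef_pos: [0.5415, 0.3327, 0.2417]
tcp_rot: [[0.035, 0.999, 0.012], [0.999, -0.035, 0.005], [0.006, 0.012, -1.0]]
force: [1.2, -0.4, -0.1]
gripper_width: 0.0939
```

jog_arm:
  commands:
    - [-40,0,0,0,0,0,100]
    - [-50,0,0,0,0,0,100]

```text
time: 14.05
eef_pos: [0.537, 0.2767, 0.2348]
tcp_rot: [[0.042, 0.999, 0.002], [0.999, -0.042, -0.001], [-0.001, 0.002, -1.0]]
force: [0.7, -0.5, -0.1]
gripper_width: 0.094
```

Run:
```python
from h import *
s=telemetry.get_state();print(s['time'],s['eef_pos'],s['gripper_width'],s['force'])
P=optics.camera_params('wrist');np.save('P12.npy',P,allow_pickle=True)
cv2.imwrite('pics/w12.png',optics.get_image('wrist')[:,:,::-1])
a=optics.get_image('side')[:,:,::-1][220:340,150:310];cv2.imwrite('pics/d12.png',cv2.resize(a,None,fx=4,fy=4,interpolation=2))
go([.48,-.10,.23],10)
```

```text
14.05 [0.53699842 0.27665827 0.23482483] 0.09400013881899136 [ 0.72762776 -0.47213954 -0.11264204]
shift mm [-380.9  -41.3    3.9] turn [ 0.  -0.1 77.6]
```

View pics/w12.png

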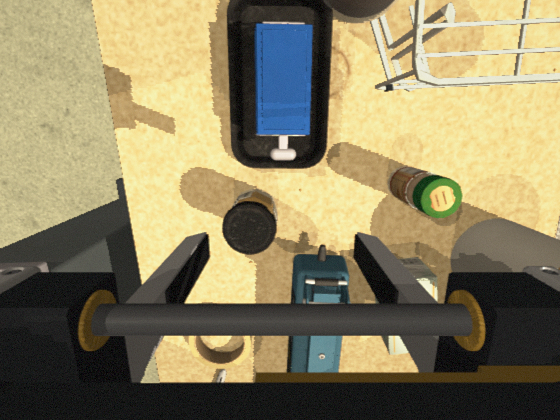

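View pics/d12.png

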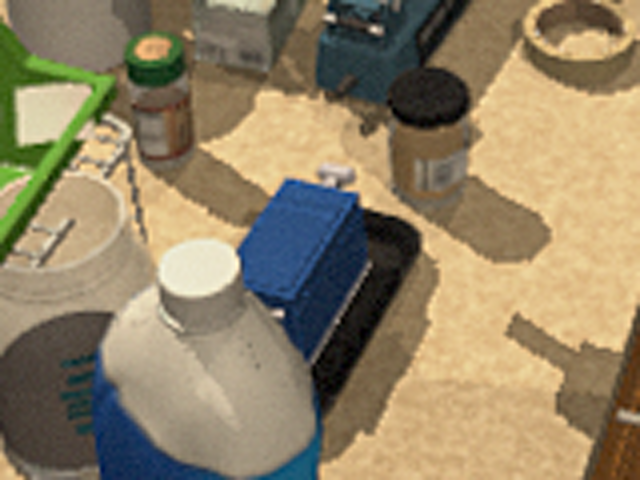

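The stiff tin is shut and central in the tray (tin about (283,78), tray about (281,83) in the wrist view). Now tin R.

jog_arm:
  commands:
    - [-381,-41,4,0,0,78,100]
    - [-381,-41,4,0,0,78,100]
    - [-381,-41,4,0,0,78,100]
    - [-381,-41,4,0,0,78,100]
    - [-381,-41,4,0,0,78,100]
    - [-381,-41,4,0,0,78,100]
    - [-381,-41,4,0,0,78,100]
    - [-381,-41,4,0,0,78,100]
  newtons: 12

```text
time: 14.82
eef_pos: [0.4886, -0.05, 0.2303]
tcp_rot: [[0.864, 0.504, 0.001], [0.504, -0.864, 0.0], [0.001, 0.0, -1.0]]
force: [-0.0, -0.2, 0.3]
gripper_width: 0.094
```

Run:
```python
from h import *
go([.459,-.45,.17],9.5)
```

```text
shift mm [-227.1  330.7   60.2] turn [ 0.  -0.1 20.7]
```

jog_arm:
  commands:
    - [-227,331,60,0,0,20.7,100]
    - [-227,331,60,0,0,20.7,100]
    - [-227,331,60,0,0,20.7,100]
    - [-227,331,60,0,0,20.7,100]
    - [-227,331,60,0,0,20.7,100]
    - [-227,331,60,0,0,20.7,100]
    - [-227,331,60,0,0,20.7,100]
    - [-227,331,60,0,0,20.7,100]

```text
time: 15.48
eef_pos: [0.4666, -0.3796, 0.1803]
tcp_rot: [[0.985, 0.171, 0.001], [0.171, -0.985, 0.0], [0.001, 0.0, -1.0]]
force: [-0.1, -0.1, 0.6]
gripper_width: 0.094
```

Run:
```python
from h import *
go([.459,-.456,.09],9.5)
```

```text
shift mm [-20.7  74.   90.3] turn [ 0.  -0.   0.4]
```

jog_arm:
  commands:
    - [-15,40,10,0,0,0,100]
    - [-20,74,20,0,0,0,100]
    - [-20,74,40,0,0,0,100]
    - [-20,74,60,0,0,0,100]
    - [-20,74,60,0,0,0,60]
    - [-20,74,60,0,0,0,60]
    - [-20,74,60,0,0,0,60]

```text
time: 16.07
eef_pos: [0.4598, -0.4544, 0.1217]
tcp_rot: [[0.985, 0.171, 0.001], [0.171, -0.985, -0.001], [0.001, 0.001, -1.0]]
force: [-0.1, -0.4, 0.6]
gripper_width: 0.0775
```

Run:
```python
from h import *
s=telemetry.get_state();print(s['eef_pos'],s['gripper_width'])
np.save('P13.npy',optics.camera_params('wrist'),allow_pickle=True)
cv2.imwrite('pics/w13.png',optics.get_image('wrist')[:,:,::-1])
go([.459,-.456,.052],9.5)
```

```text
[ 0.45983742 -0.45443854  0.12165342] 0.0774864294426656
shift mm [-1.2  0.9 70.3] turn [ 0.1 -0.1  0.4]
```

View pics/w13.png

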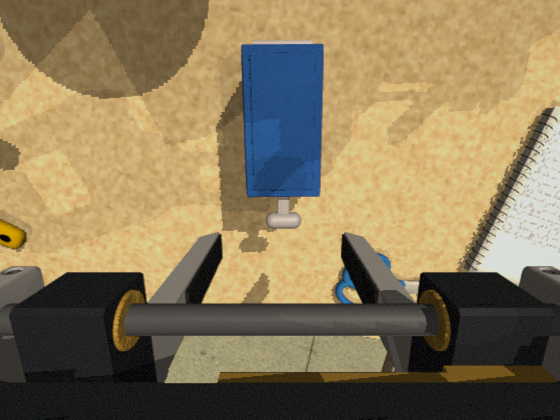

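Run:
```python
from h import *
P=np.load('P13.npy',allow_pickle=True).item()
for u,z in [((283.5,220),.064),((248,195),.073),((320,195),.073),((323,44),.073),((243,45),.073)]: print(onz('wrist',u,z,P).round(4))
```

```text
[ 0.4588 -0.4564  0.064 ]
[ 0.4771 -0.4245  0.073 ]
[ 0.4869 -0.4808  0.073 ]
[ 0.5935 -0.4608  0.073 ]
[ 0.5832 -0.4055  0.073 ]
```

jog_arm:
  commands:
    - [-1.5,1,25,0,0,0,60]
    - [-1.5,1,45,0,0,0,50]
    - [-1.5,1,60,0,0,0,50]
    - [-1.5,1,68,0,0,0,45]
    - [-1.5,1,70,0,0,0,45]
    - [-1.5,1,70,0,0,0,45]
    - [-1.5,1,70,0,0,0,45]

```text
time: 16.7
eef_pos: [0.4579, -0.4565, 0.0518]
tcp_rot: [[0.985, 0.17, 0.001], [0.17, -0.985, -0.002], [0.001, 0.002, -1.0]]
force: [-0.3, 0.3, 0.6]
gripper_width: 0.0422
```

Run:
```python
from h import *
s=telemetry.get_state();print(s['eef_pos'],s['gripper_width'],s['force'])
go([.4585,-.456,.052],9.5)
```

```text
[ 0.457876   -0.45653415  0.05181914] 0.04217906163340793 [-0.32517607  0.2839675   0.62380265]
shift mm [ 0.7 -0.4 -0.2] turn [ 0.1 -0.1  0.3]
```

Spot on. Pinch, and raise about a quarter.

jog_arm:
  commands:
    - [0.5,0,0,0,0,0,0]
    - [0.5,0,0,0,0,0,0]
    - [0.5,0,0,0,0,0,0]
    - [0.5,0,0,0,0,0,0]
  newtons: 12

```text
time: 17.03
eef_pos: [0.4582, -0.4563, 0.0515]
tcp_rot: [[0.985, 0.17, 0.001], [0.17, -0.985, -0.001], [0.001, 0.002, -1.0]]
force: [-0.5, 0.1, 2.0]
gripper_width: 0.0289
```

jog_arm:
  commands:
    - [0.8,0,-8,0,0,0,0]
    - [2,0,-17,0,0,0,0]
    - [3.8,0,-26,0,0,0,0]
    - [5.7,0,-33,0,0,0,0]
    - [7.7,0,-38.7,0,0,0,0]
    - [10,0,-45,0,0,0,0]
    - [12.8,0,-51,0,0,0,0]

```text
time: 17.62
eef_pos: [0.4703, -0.4534, 0.1021]
tcp_rot: [[0.985, 0.17, -0.001], [0.17, -0.985, 0.0], [-0.001, -0.0, -1.0]]
force: [-1.0, -0.5, -0.0]
gripper_width: 0.029
```

jog_arm:
  commands:
    - [0,0,0,0,0,0,0]
    - [0,0,0,0,0,0,0]

```text
time: 17.78
eef_pos: [0.4703, -0.4536, 0.1018]
tcp_rot: [[0.985, 0.171, -0.0], [0.171, -0.985, -0.0], [-0.0, 0.0, -1.0]]
force: [-2.5, -1.2, 0.2]
gripper_width: 0.0286
```

Run:
```python
from h import *
s=telemetry.get_state();print(s['eef_pos'],s['gripper_width'],s['force'])
a=optics.get_image('scene')[:,:,::-1][150:300,370:520];cv2.imwrite('pics/s14.png',cv2.resize(a,None,fx=4,fy=4,interpolation=2))
print(telemetry.get_state()['force'])
```

```text
[ 0.4703089  -0.45362782  0.10177911] 0.028597267821234115 [-2.52202833 -1.21514643  0.16422609]
[-2.06780285  0.130375    0.18297293]
```

View pics/s14.png

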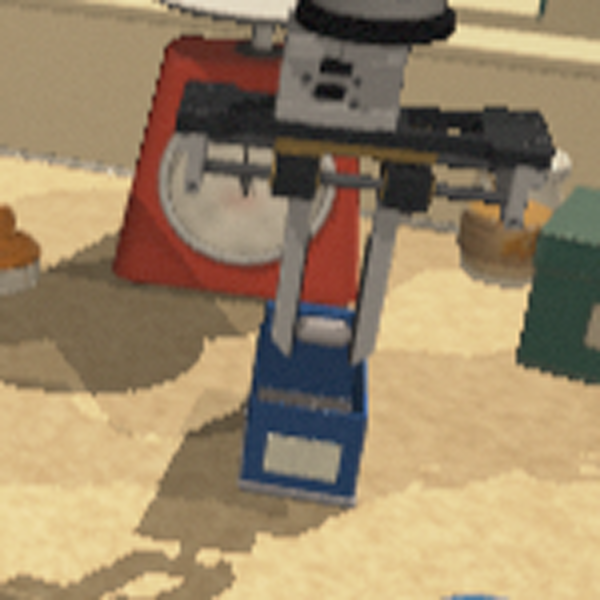

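Run:
```python
from h import *
for u in [(399,219),(460,225)]: print('scale base',onz('scene',u,0).round(3))
# dish: scene pixel extents vs side
for zz in(.2,.23,.26): print(zz,onz('scene',(438,156),zz).round(3),onz('scene',(403,147),zz).round(3),onz('scene',(475,150),zz).round(3), onz('side',(232,129),zz).round(3), onz('side',(255,122),zz).round(3))
print(tri('scene',(439,147),'side',(231,121)))
P=optics.camera_params('wrist');s=telemetry.get_state();print('cam rel', s['tcp_rot'].T@(-P['R'].T@P['t']-s['eef_pos']))
# joint check at end is fine
```

```text
scale base [ 0.732 -0.274  0.   ]
scale base [ 0.776 -0.44   0.   ]
0.2 [ 0.765 -0.355  0.2  ] [ 0.818 -0.242  0.2  ] [ 0.877 -0.436  0.2  ] [ 0.785 -0.285  0.2  ] [ 0.722 -0.384  0.2  ]
0.23 [ 0.658 -0.374  0.23 ] [ 0.705 -0.271  0.23 ] [ 0.759 -0.447  0.23 ] [ 0.759 -0.223  0.23 ] [ 0.698 -0.317  0.23 ]
0.26 [ 0.55  -0.392  0.26 ] [ 0.593 -0.3    0.26 ] [ 0.642 -0.458  0.26 ] [ 0.733 -0.16   0.26 ] [ 0.675 -0.25   0.26 ]
(array([ 0.81375437, -0.34485786,  0.21016628]), np.float64(0.006372876388174044))
cam rel [ 7.17114923e-02 -2.14041224e-06 -1.79998986e-01]
```

Run:
```python
import numpy as np
r=np.hypot(132,6);a0=np.arctan2(6,132)
f=lambda t:np.array([132-r*np.cos(a0+t),-(r*np.sin(a0+t)-6)])
for b in(.4,1.04):print([(f(b+.08*k)-f(b)).round(1).tolist() for k in range(1,9)])
```

```text
[[4.9, -9.3], [10.6, -18.3], [17.0, -26.7], [24.0, -34.6], [31.6, -41.9], [39.8, -48.6], [48.5, -54.6], [57.6, -59.9]]
[[9.5, -4.6], [19.4, -8.3], [29.5, -11.3], [39.9, -13.5], [50.4, -14.8], [60.9, -15.3], [71.5, -14.9], [82.0, -13.7]]
```

jog_arm:
  commands:
    - [4.9,0,-9.3,0,0,0,0]
    - [10.6,0,-18.3,0,0,0,0]
    - [17,0,-26.7,0,0,0,0]
    - [24,0,-34.6,0,0,0,0]
    - [31.6,0,-41.9,0,0,0,0]
    - [39.8,0,-48.6,0,0,0,0]
    - [48.5,0,-54.6,0,0,0,0]
    - [57.6,0,-59.9,0,0,0,0]

```text
time: 18.5
eef_pos: [0.5283, -0.4436, 0.1624]
tcp_rot: [[0.985, 0.17, 0.0], [0.17, -0.985, -0.0], [0.0, 0.001, -1.0]]
force: [0.2, 2.2, 0.4]
gripper_width: 0.0288
```

jog_arm:
  commands:
    - [9.5,0,-4.6,0,0,0,0]
    - [19.4,0,-8.3,0,0,0,0]
    - [29.5,0,-11.3,0,0,0,0]
    - [39.9,0,-13.5,0,0,0,0]
    - [50.4,0,-14.8,0,0,0,0]
    - [60.9,0,-15.3,0,0,0,0]
    - [71.5,0,-14.9,0,0,0,0]
    - [82,0,-13.7,0,0,0,0]

```text
time: 19.17
eef_pos: [0.6094, -0.4297, 0.1755]
tcp_rot: [[0.985, 0.17, 0.001], [0.17, -0.985, -0.001], [0.001, 0.001, -1.0]]
force: [0.1, 1.0, 2.3]
gripper_width: 0.0284
```

Run:
```python
from h import *
s=telemetry.get_state();print(s['eef_pos'],s['gripper_width'],s['force'])
a=optics.get_image('scene')[:,:,::-1][120:300,370:520];cv2.imwrite('pics/s15.png',cv2.resize(a,None,fx=4,fy=3.3,interpolation=2))
a=optics.get_image('side')[:,:,::-1][70:200,210:370];cv2.imwrite('pics/d15.png',cv2.resize(a,None,fx=4,fy=4,interpolation=2))
```

```text
[ 0.60941037 -0.42968898  0.17550978] 0.028373583584816182 [0.10221136 0.97722799 2.2873335 ]
```

View pics/s15.png

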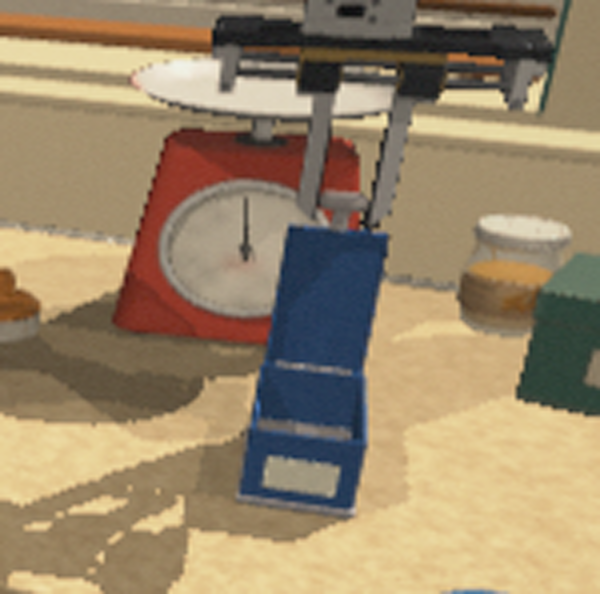

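View pics/d15.png

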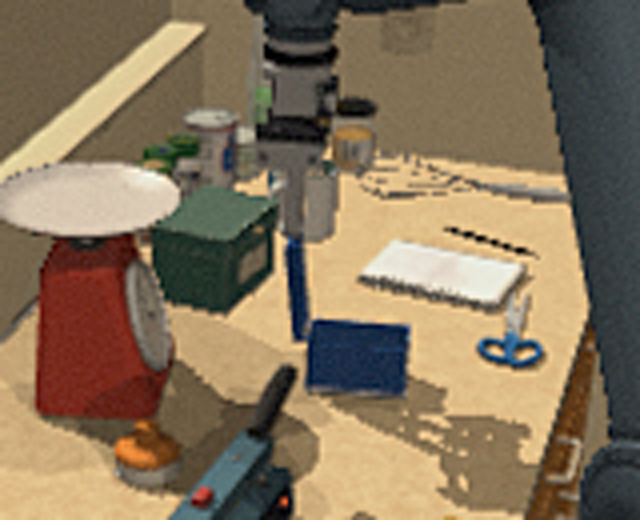

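The lid is just past upright. I'll lower it a little further back, then release and rise straight up.

jog_arm:
  commands:
    - [8,0,1.3,0,0,0,0]
    - [15.5,0,3.3,0,0,0,0]
    - [15.5,0,3.3,0,0,0,30]
    - [15.5,0,3.3,0,0,0,60]
    - [15.5,0,3.3,0,0,0,70]
    - [15.5,0,3.3,0,0,0,70]
    - [15.5,0,3.3,0,0,0,70]

```text
time: 19.85
eef_pos: [0.6226, -0.4271, 0.1706]
tcp_rot: [[0.986, 0.17, -0.001], [0.17, -0.986, 0.001], [-0.001, -0.001, -1.0]]
force: [1.1, -0.8, -0.0]
gripper_width: 0.0517
```

jog_arm:
  commands:
    - [0,0,-15,0,0,0,80]
    - [0,0,-45,0,0,0,80]
    - [0,0,-85,0,0,0,80]
    - [0,0,-120,0,0,0,80]
    - [-30,0,-130,0,0,0,80]
    - [-70,0,-130,0,0,0,80]
    - [-110,0,-130,0,0,0,80]
    - [-150,0,-130,0,0,0,80]

```text
time: 20.52
eef_pos: [0.4739, -0.4528, 0.3034]
tcp_rot: [[0.985, 0.171, 0.001], [0.171, -0.985, -0.002], [0.001, 0.002, -1.0]]
force: [-0.4, -1.5, -0.4]
gripper_width: 0.0752
```

jog_arm:
  commands:
    - [0,0,0,0,0,0,80]
    - [0,0,0,0,0,0,80]
    - [0,0,0,0,0,0,80]

```text
time: 20.77
eef_pos: [0.4757, -0.4529, 0.303]
tcp_rot: [[0.985, 0.17, 0.001], [0.17, -0.985, -0.001], [0.001, 0.001, -1.0]]
force: [0.4, 0.2, -0.1]
gripper_width: 0.0753
```

Run:
```python
from h import *
s=telemetry.get_state();print(s['time'],s['eef_pos'],s['gripper_width'],s['force'])
a=optics.get_image('scene')[:,:,::-1][120:300,370:520];cv2.imwrite('pics/s16.png',cv2.resize(a,None,fx=4,fy=3.3,interpolation=2))
a=optics.get_image('side')[:,:,::-1];cv2.imwrite('pics/d16.png',np.hstack([cv2.resize(a[100:200,240:340],None,fx=4,fy=4,interpolation=2),cv2.resize(a[240:340,190:290],None,fx=4,fy=4,interpolation=2)]))
```

```text
20.7667 [ 0.47567254 -0.45290217  0.30297228] 0.07525424409049832 [ 0.43134053  0.23334054 -0.05391284]
```

View pics/s16.png

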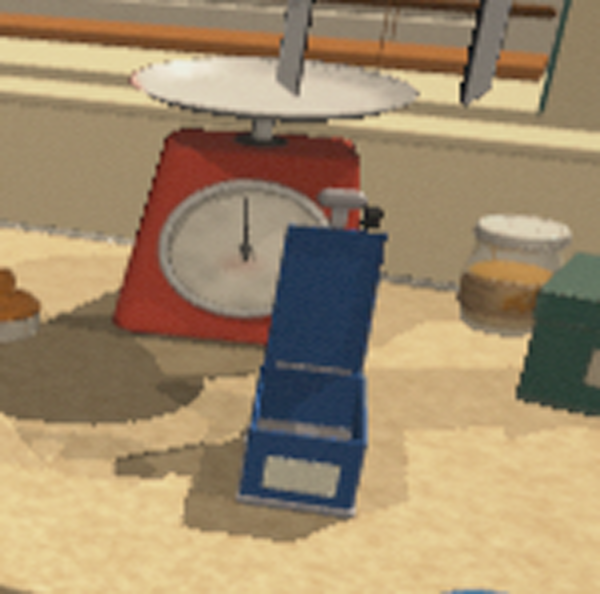

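View pics/d16.png

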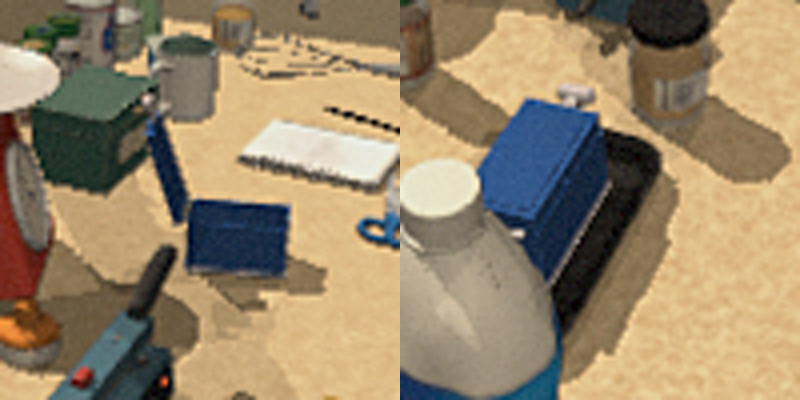

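Run:
```python
from h import *
P=np.load('P12.npy',allow_pickle=True).item()
q=np.array([onz('wrist',u,.078,P) for u in [(256,24),(311,25),(309,135),(256,134)]]);print(q.round(3),q.mean(0))
print([onz('wrist',u,.02,P).round(3) for u in [(230,80),(331,80),(281,166)]])
print('pull',tri('wrist',(284,154),'side',(190+575/4,240+94/4),P,None))
from bench import ticket
ticket.hand_in()
```

```text
[[0.518 0.455 0.078]
 [0.574 0.452 0.078]
 [0.57  0.343 0.078]
 [0.511 0.346 0.078]] [0.54358537 0.39889391 0.078     ]
[array([0.479, 0.412, 0.02 ]), array([0.604, 0.407, 0.02 ]), array([0.538, 0.303, 0.02 ])]
pull (array([0.39862871, 0.31365494, 0.12752417]), np.float64(0.28651249277860763))
the job is handed in; nothing more can be done
```

The job is done and handed in at about 21 s of the 70 s allowed; no verdict was reported.

- **Stiff tin (left, nearer the robot's centre line):** raised about 0.4 rad, its lid dragged at roughly 2 N and stayed put when let go. I shut it and set it in the black tray. The last measurement put its centre at about (0.544, 0.399), against about (0.541, 0.407) for the tray's centre. It stands upright and lengthwise, and looked shut in the final picture.
- **Free tin (right):** it lifted with almost no vertical force. I did not let go of this one at a quarter, so I judged it by force alone. I then raised the lid past upright and released it, and it leans back wide open. The tin still stands where it was, and the gripper is clear of everything.

**Checks that disagreed or failed:**
- The brief says the tray's long side runs along the world's x, but the images clearly show it along y. I placed the tin along the long side actually seen.
- My last check, the height of the stiff tin's pull from two views, failed. The two rays missed each other by 0.29 m because I used a wrong pixel position, so I discarded it. That the lid is shut rests on the pictures and on the pull returning to its starting height when I pressed it down.

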